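# Line up the kit trays under the light bar

### The job

Slide the three filled kit trays into an even row under the light bar: each one pushed up against the stop strip, square to it and centred at one of the three black index tabs, one tray to a tab (any tray at any tab). They are full, so keep them flat on the bench, do not lift or tip them, and leave the other things where they are.

Things in the scene. Friction and masses are not known exactly. Their poses are not given: they have to be found in the camera images.
- station: fixed aluminium stop strip 460 long (y), 30 deep (x), 22 high, with three black index tabs 150 apart on its top. Origin: foot of the middle of the strip's near face; +x points away from the robot into the strip, y along the strip, z up; all within 0.15 rad of the world axes. It carries a lamp on two 24-mm posts, 180 high, at y = +-275 mm
- lamp (a point): middle of the underside of the light bar, 140 above the bench; axes as the station's. The bar is 600 long (y), 40 wide (x), 20 thick. It hangs above the near edges of trays that touch the strip: push the last part with the tool leaning back towards the robot by about 30 to 45 degrees, fingers pointing ahead and down under the bar
- mark0 (a point): point at bench height at the foot of the stop strip's near face, straight below the middle of the left (+y) black index tab (16 wide, on top of the strip); axes as the station's. A tray that touches the strip squarely at this tab has its origin 35 mm from here, along this frame's -x
- mark1 (a point): point at bench height at the foot of the stop strip's near face, straight below the middle of the middle black index tab (16 wide, on top of the strip); axes as the station's. A tray that touches the strip squarely at this tab has its origin 35 mm from here, along this frame's -x
- mark2 (a point): point at bench height at the foot of the stop strip's near face, straight below the middle of the right (-y) black index tab (16 wide, on top of the strip); axes as the station's. A tray that touches the strip squarely at this tab has its origin 35 mm from here, along this frame's -x
- tray0: open white plastic kit tray, 70 (own x) x 84 (own y) x 40 high, walls 3, filled with black clips to 10 below its rim, 0.2 to 0.4 kg, loose; all three alike. Origin: centre of its underside. At the start its centre is 135 to 175 mm before the strip, one tray roughly before each tab, turned at most 0.35 rad from the station's axes, an 84-mm side to the robot; slides under a push of 2 to 5 N
- tray1: open white plastic kit tray, 70 (own x) x 84 (own y) x 40 high, walls 3, filled with black clips to 10 below its rim, 0.2 to 0.4 kg, loose; all three alike. Origin: centre of its underside. At the start its centre is 135 to 175 mm before the strip, one tray roughly before each tab, turned at most 0.35 rad from the station's axes, an 84-mm side to the robot; slides under a push of 2 to 5 N
- tray2: open white plastic kit tray, 70 (own x) x 84 (own y) x 40 high, walls 3, filled with black clips to 10 below its rim, 0.2 to 0.4 kg, loose; all three alike. Origin: centre of its underside. At the start its centre is 135 to 175 mm before the strip, one tray roughly before each tab, turned at most 0.35 rad from the station's axes, an 84-mm side to the robot; slides under a push of 2 to 5 N
- clip_a: bystander, leave alone: black moulded clip 62 x 22 x 12, lying square to the strip between the places of the left and the middle tray; origin: centre of its underside
- clip_b: bystander, leave alone: the same between the places of the middle and the right tray
- tape: bystander, leave alone: flat-lying roll of tape, 90 across, 30 high; origin: centre of its underside
- driver: bystander, leave alone: screwdriver 190 long, lying on the bench
Mind the look-alikes: they are no part of the job. Leave any turquoise or yellow look-alike of the tray2 alone.

How it is judged:
At the end, for the whole second after the job is handed in: At each of the three tabs one tray stands flat on the bench and at rest, its side within 9 mm of the stop strip, its centre within 14 mm of the tab's middle along the strip, and square to the strip within 6 degrees (((x of tray0 in the frame of mark0 between -0.044 and -0.028 m and y of tray0 in the frame of mark0 between -0.014 and 0.014 m and angle between the x axis of tray0 and the x axis of station, either way round below 0.105 rad) or (x of tray1 in the frame of mark0 between -0.044 and -0.028 m and y of tray1 in the frame of mark0 between -0.014 and 0.014 m and angle between the x axis of tray1 and the x axis of station, either way round below 0.105 rad) or (x of tray2 in the frame of mark0 between -0.044 and -0.028 m and y of tray2 in the frame of mark0 between -0.014 and 0.014 m and angle between the x axis of tray2 and the x axis of station, either way round below 0.105 rad)) and ((x of tray0 in the frame of mark1 between -0.044 and -0.028 m and y of tray0 in the frame of mark1 between -0.014 and 0.014 m and angle between the x axis of tray0 and the x axis of station, either way round below 0.105 rad) or (x of tray1 in the frame of mark1 between -0.044 and -0.028 m and y of tray1 in the frame of mark1 between -0.014 and 0.014 m and angle between the x axis of tray1 and the x axis of station, either way round below 0.105 rad) or (x of tray2 in the frame of mark1 between -0.044 and -0.028 m and y of tray2 in the frame of mark1 between -0.014 and 0.014 m and angle between the x axis of tray2 and the x axis of station, either way round below 0.105 rad)) and ((x of tray0 in the frame of mark2 between -0.044 and -0.028 m and y of tray0 in the frame of mark2 between -0.014 and 0.014 m and angle between the x axis of tray0 and the x axis of station, either way round below 0.105 rad) or (x of tray1 in the frame of mark2 between -0.044 and -0.028 m and y of tray1 in the frame of mark2 between -0.014 and 0.014 m and angle between the x axis of tray1 and the x axis of station, either way round below 0.105 rad) or (x of tray2 in the frame of mark2 between -0.044 and -0.028 m and y of tray2 in the frame of mark2 between -0.014 and 0.014 m and angle between the x axis of tray2 and the x axis of station, either way round below 0.105 rad)) and height (world z) of each of tray0, tray1, tray2 below 0.004 m and angle between each of tray0, tray1, tray2's own z axis and vertical below 0.06 rad and linear speed of each of tray0, tray1, tray2 below 0.01 m/s); the robot touches nothing.
It fails at once if a tray is lifted more than 20 mm off the bench or tipped by more than about 14 degrees (height (world z) of any of tray0, tray1, tray2 above 0.02 m or angle between any of tray0, tray1, tray2's own z axis and vertical above 0.25 rad).
It fails at once if a bystander is moved by more than 30 mm (distance of any of clip_a, clip_b, tape, driver from where it was at the start of the episode above 0.03 m).
It also fails if it takes over 51 s, if anything falls off the work surface, if the arm or the gripper's body presses on something with over 40 N, if the wrist force passes 120 N, or if a joint passes its speed limit or range.

### The arm

A 7-joint arm with a two-finger parallel gripper is mounted at the origin on the work surface. World frame = base frame: x ahead of the robot, y to its left, z up, the work surface at z = 0. Lengths are in m, angles in rad, forces in N, time in s.
With the tool pointing down it reaches from about 0.4 to 0.925 m from the base axis. Payload 5.6 kg.
Tool frame: the origin (TCP) lies between the finger pads; the fingertips stand 8 mm ahead of it and the grasp point (between the pads) lies 11 mm behind it (env.tcp_to_tips is the distance from the TCP to the fingertips, in m); z points along the fingers, y is the direction in which the jaws open and shut (so a half turn about z gives the same grasp; the last joint's range is limited). The gripper opens to 85 mm and grips with 20 to 120 N. Pads are 22 mm wide; open, the fingers measure 114 mm over their backs; the gripper's body (76 mm by 85 mm) begins 54 mm behind the grasp point. The pads swing forward as they close: fully open they stand 13 mm farther back than shut.
Start: joints at [1.275, 0.468, -0.012, 1.603, 0.006, 1.071, -0.056], TCP at [0.163, -0.629, 0.239] pointing down, gripper open.
Joint ranges: [-2.53, 2.53], [-0.31, 2.02], [-1.57, 1.55], [0.28, 2.44], [-1.29, 4.43], [0.15, 1.84], [-2.92, 2.92]. Speed limits (rad/s): [2.57, 2.57, 3.14, 3.14, 3.14, 3.14, 3.14].

### API

Orientations are given as a 3x3 rotation matrix whose columns are the frame's x, y, z axes.
In Python, from workcell import read_state, eyes, order, nets, env gives the robot as it stands.
- The arm moves only by the tool arm_command, never from a script. Its argument "moves" is a list of rows, each an object with "rot": the turn, a rotation vector about the tool's x, y, z in rad, a list of three; "slide": the shift along the tool's x, y, z in mm, a list of three; "jaw": the opening, from 0 (shut) to 1 (fully open). In form: [{"rot": [ax, ay, az], "slide": [dx, dy, dz], "jaw": jaw}, ...]. A call has 1 to 10 rows; each row shifts and turns the pose as measured when the row begins, along the tool's axes as they then stand; what a row does not reach is not made up. A row lasts 1/12 s, in which the tool goes at most 41.7 mm and 7.16 degrees, less where a joint would pass 70% of its speed; a pose out of reach is approached as far as the arm can. A call with a gripper value outside its range is refused whole. The fingers move at their own pace and stop on an object; the grip force is fixed at half the most. Time passes only in rows, so rows that do not move let the fingers close. It gives the time, the measured TCP pose, the force and the opening at its end, in the units of the state.
- read_state(): the state, without advancing time (a new reading comes with each control period).
- eyes.snapshot(name): name is "scene" or "side" or "wrist"; returns a dict with "image" (420x560x3 uint8, red, green, blue), "z_map" (420x560 float32, m along the optical axis (not along the pixel's ray), 0 where there is no reading), "K" (3x3 intrinsics, pixels), "camera_from_world" (4x4, takes a point from world to camera coordinates); the wrist camera has in their place "tool_from_camera" (4x4, takes a point from camera to tool coordinates, whose origin is the TCP and whose axes are the flange's). Camera axes: x right, y up, looking along -z (the intrinsics and any distortion apply to the point x, -y, -z); pixel columns grow to the right and rows downward; lengths in m; the calibration is good to about 2 mm. The wrist camera is an equidistant fisheye: a pixel r from the principal point sees the ray r / f radians off the axis. A picture is of the moment at which its call begins: read the wrist's pose just before it.
- order.hand_in(): hands the job in, once; it reports no verdict.
Trained networks look in a picture, given as the dict that the camera call returned (one of the last four; its "shot" number tells which), for a name from the list of things; names that differ only in an ending like _2 or _b are one class to them, and where a whole thing is asked for, a point or a joint stands for the part that bears it (a point fixed in the world has none). Each returns a list of dicts, best first, with "p" (0 to 1); they miss things now and then, are a little off and sometimes report something else, mostly with a low value. They report only what shows in the picture. A call takes as long as a camera call. They do not tell look-alikes from the thing itself.
- nets.look_for(picture, name): "extent" ([left, top, right, bottom] in pixels, round what is visible of it).
- nets.spot_point(picture, name): "location" ([column, row] in pixels: a listed point, or the origin of a listed thing).
The state is a dict: "time_s": time; "joints": joint angles; "qvel": joint speeds; "tau": joint torques, N m; "tcp_pos": TCP position; "eef_rot": TCP orientation; "force": force on the tool from outside, world axes, zero at the start; "ft_torque": the same for the moment, N m; "opening": finger opening in m.
Only numpy, scipy, OpenCV 4.12 (cv2) and the standard library are available. Lean on these libraries where they do the work, as an engineer would, in place of code of your own. Each camera call takes 0.05 s, during which the arm holds its last target.

## Working session

There is one attempt and no reset: what is moved stays moved. The work goes in short steps, Python scripts to look and compute and a tool call to move; the robot and the scene stay as the last step left them, time stands still between calls to the robot, and variables do not carry over. Pictures are saved under pics/ and viewed, and the job is handed in when it is done.

Besides the shell and the picture viewer there is one more tool, called after "Emit:" as a command line: name --argument value ..., lists and objects as JSON in quotes. arm_command: Moves the arm, as the interface text tells. Its arguments: {"type":"object","properties":{"moves":{"type":"array"}},"required":["moves"]}

```bash
ls; mkdir -p pics; cat > h.py <<'E'
import numpy as np,cv2
from workcell import read_state, eyes, order, nets, env
def snap(n,f):
    s=eyes.snapshot(n); cv2.imwrite('pics/'+f,s['image'][:,:,::-1]); return s
def back(s,u,v,z=None,depth=None):
    """pixel -> world; either plane z or depth"""
    K=s['K'];M=np.linalg.inv(s['camera_from_world'])
    d=np.array([(u-K[0,2])/K[0,0],-(v-K[1,2])/K[1,1],-1.])
    o=M[:3,3];r=M[:3,:3]@d
    t=depth if depth is not None else (z-o[2])/r[2]
    return o+t*r
def proj(s,p):
    c=s['camera_from_world'];q=c[:3,:3]@np.array(p)+c[:3,3];K=s['K']
    return K[0,0]*q[0]/-q[2]+K[0,2],K[1,1]*-q[1]/-q[2]+K[1,2]
E
python3 - <<'E'
from h import *
a=snap('scene','s0.png');b=snap('side','d0.png')
print(read_state())
for s in(a,b):
    print(s.keys(),np.linalg.inv(s['camera_from_world'])[:3].round(3).tolist(),s['K'].tolist())
    for n in['tray0','station','clip_a','tape','driver']:
        print(n,[(round(d['p'],2),np.round(d['extent']).tolist()) for d in nets.look_for(s,n)][:6])
    for n in['tray0','station','mark0','mark1','mark2','lamp','clip_a']:
        print(n,[(round(d['p'],2),np.round(d['location'],1).tolist()) for d in nets.spot_point(s,n)][:6])
E
```

```text
pics
{'time_s': 0.1, 'joints': array([ 1.27498762,  0.46832253, -0.01161441,  1.60356933,  0.00598397,
        1.07139213, -0.0562609 ]), 'qvel': array([-0.00025258, -0.00142061,  0.00041432, -0.00176135,  0.00092985,
        0.00106891,  0.00066639]), 'tau': array([ 1.02662751e-03, -5.33524561e+01,  2.14340561e-02, -2.51969254e+01,
        1.14111116e-02,  4.31002351e-03,  4.62224750e-05]), 'tcp_pos': array([ 0.16240074, -0.62885976,  0.23839624]), 'eef_rot': array([[ 9.68219319e-01,  2.50102163e-01, -5.09427541e-04],
       [ 2.50102662e-01, -9.68218040e-01,  1.57637805e-03],
       [-9.89813753e-05, -1.65368887e-03, -9.99998628e-01]]), 'force': array([ 0.77602434, -0.05687158,  0.10894606]), 'ft_torque': array([ 0.04386757, -0.00610541, -0.03571635]), 'opening': 0.08547005968559734}
dict_keys(['image', 'z_map', 'K', 'camera_from_world', 'shot']) [[-0.144, -0.541, 0.829, 1.549], [0.989, -0.067, 0.128, 0.145], [-0.013, 0.839, 0.545, 0.744]] [[476.5921552079925, 0.0, 277.74239735948976], [0.0, 476.5921552079925, 212.8283126941796], [0.0, 0.0, 1.0]]
tray0 [(0.85, [187.0, 191.0, 218.0,
[... 1500 characters left out ...]
 236.0])]
tape [(0.74, [356.0, 336.0, 403.0, 386.0])]
driver [(0.51, [248.0, 113.0, 277.0, 129.0])]
tray0 [(0.97, [318.6, 192.9]), (0.9, [285.0, 238.5]), (0.81, [192.7, 142.8]), (0.73, [331.1, 282.8]), (0.72, [287.7, 160.9]), (0.63, [241.2, 156.4])]
station [(0.7, [241.2, 262.2])]
mark0 [(0.89, [240.9, 262.6]), (0.74, [207.7, 221.1]), (0.64, [272.7, 308.8]), (0.45, [331.7, 283.8])]
mark1 [(0.89, [240.9, 262.6]), (0.74, [207.7, 221.1]), (0.64, [272.7, 308.8]), (0.45, [331.7, 283.8])]
mark2 [(0.89, [240.9, 262.6]), (0.74, [207.7, 221.1]), (0.64, [272.7, 308.8]), (0.45, [331.7, 283.8])]
lamp [(0.88, [256.6, 213.9])]
clip_a [(0.58, [239.9, 227.8]), (0.46, [272.2, 278.1]), (0.42, [331.4, 281.3])]
```

View pics/s0.png

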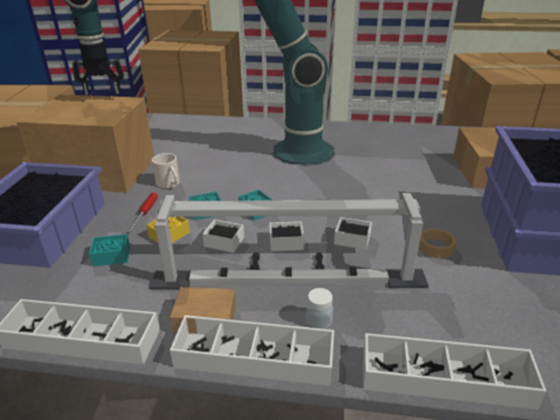

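View pics/d0.png

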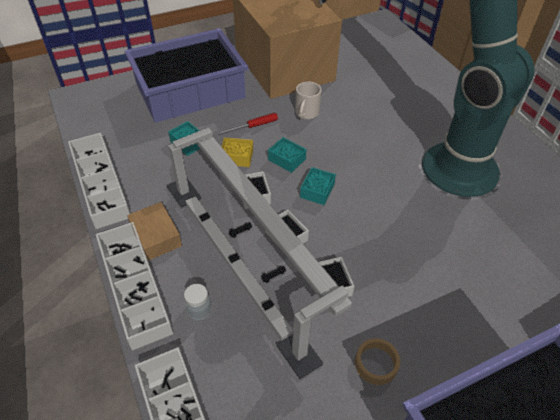

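The scene view faces the robot, with +y to the right. There are three white trays holding black clips, at about (224,235), (286,235) and (353,232). Turquoise look-alikes sit at (108,250), (205,203) and (255,202), and a yellow one at (168,228). The white trays before the strip fit the description, so I'll enlarge them to confirm and measure.

```bash
python3 - <<'E'
from h import *
a=snap('scene','s1.png');b=snap('side','d1.png')
cv2.imwrite('pics/s1c.png',cv2.resize(a['image'][180:300,90:470,::-1],None,fx=2.1,fy=2.1,interpolation=3))
cv2.imwrite('pics/d1c.png',cv2.resize(b['image'][100:390,150:410,::-1],None,fx=2,fy=2,interpolation=3))
for nm,s in(('scene',a),('side',b)):
    z=s['z_map'];K=s['K'];M=np.linalg.inv(s['camera_from_world'])
    v,u=np.mgrid[:420,:560]
    d=np.stack([(u-K[0,2])/K[0,0],-(v-K[1,2])/K[1,1],-np.ones_like(z)],-1)
    P=M[:3,3]+(d*z[...,None])@M[:3,:3].T
    np.savez(nm+'.npz',P=P,im=s['image'],z=z)
    ok=(z>0)&(P[...,0]>0.3)&(P[...,0]<0.9)&(abs(P[...,1])<0.5)
    fl=ok&(abs(P[...,2])<0.01); print(nm,'floor z',np.median(P[fl][:,2]))
    im=s['image'].astype(int)
    white=(im.min(-1)>95)&(im.max(-1)-im.min(-1)<35)
    m=ok&white&(P[...,2]>0.03)&(P[...,2]<0.05)&(P[...,0]<.8)
    n,l,st,c=cv2.connectedComponentsWithStats(m.astype(np.uint8))
    for i in range(1,n):
        if st[i,4]>12:
            q=P[l==i]; print(st[i],q.mean(0).round(3),q.min(0).round(3),q.max(0).round(3))
pts={'scene':[(291.3,279.4)],'side':[(240.9,262.6),(207.7,221.1),(272.7,308.8)]}
for p in pts['scene']: print(back(a,*p,z=0).round(4))
for p in pts['side']: print(back(b,*p,z=0).round(4))
print('clips',[back(b,*p,z=0).round(3) for p in [(239.9,227.8),(272.2,278.1)]],[back(a,*p,z=0).round(3) for p in[(252.8,263.4),(318.2,260.7)]])
print('lamp',back(b,256.6,213.9,z=.14),back(a,290.4,213.8,z=.14))
for p in [(206,205),(255,203),(108,250),(168,228),(437,243)]: print(p,back(a,*p,z=.03).round(3))
E
```

```text
scene floor z 0.0009334652336132621
[154 172  24  10 119] [ 0.315 -0.396  0.041] [ 0.3   -0.435  0.03 ] [ 0.335 -0.355  0.05 ]
[335 217  37  23 286] [0.518 0.182 0.037] [0.473 0.136 0.03 ] [0.563 0.229 0.045]
[202 219  41  25 328] [ 0.572 -0.152  0.037] [ 0.526 -0.2    0.03 ] [ 0.616 -0.104  0.045]
[269 221  35  22 294] [0.553 0.011 0.037] [ 0.509 -0.036  0.03 ] [0.597 0.058 0.044]
[163 263  13  13  86] [ 0.748 -0.233  0.04 ] [ 0.729 -0.247  0.03 ] [ 0.755 -0.222  0.05 ]
[404 266  10   8  62] [0.675 0.309 0.04 ] [0.671 0.299 0.031] [0.679 0.32  0.05 ]
side floor z 0.0011383555148885005
[303 106   4   6  19] [ 0.304 -0.379  0.04 ] [ 0.3   -0.386  0.032] [ 0.309 -0.374  0.05 ]
[299 113   4   4  13] [ 0.33  -0.355  0.042] [ 0.322 -0.359  0.032] [ 0.334 -0.351  0.049]
[245 171  25  27 127] [ 0.549 -0.159  0.038] [ 0.53  -0.197  0.03 ] [ 0.576 -0.103  0.046]
[179 182   9   8  45] [ 0.739 -0.225  0.04 ] [ 0.728 -0.229  0.031] [ 0.75  -0.219  0.049]
[278 209  30  30 155] [0.526 0.006 0.038] [ 0.511 -0.037  0.03 ] [0.555 0.053 0.045]
[318 257  36  33 165] [0.496 0.174 0.038] [0.477 0.138 0.03 ] [0.531 0.23  0.044]
[207 294   3  11  18] [0.797 0.126 0.043] [0.793 0.111 0.035] [0.8   0.135 0.049]
[298 346  10  10  36] [0.663 0.32  0.04 ] [0.651 0.318 0.031] [0.674 0.322 0.05 ]
[0.6973 0.0431 0.    ]
[0.6849 0.0387 0.    ]
[ 0.7135 -0.1165  0.    ]
[0.6675 0.1853 0.    ]
clips [array([ 0.647, -0.062,  0.   ]), array([0.635, 0.111, 0.   ])] [array([ 0.65 , -0.058,  0.   ]), array([ 0.619,  0.101, -0.   ])]
lamp [0.63284421 0.02296865 0.14      ] [0.62949734 0.03244106 0.14      ]
(206, 205) [ 0.447 -0.231  0.03 ]
(255, 203) [ 0.419 -0.095  0.03 ]
(108, 250) [ 0.681 -0.416  0.03 ]
(168, 228) [ 0.57 -0.3   0.03]
(437, 243) [0.549 0.39  0.03 ]
```

```bash
sleep 1
```

```text
(no output)
```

View pics/s1c.png

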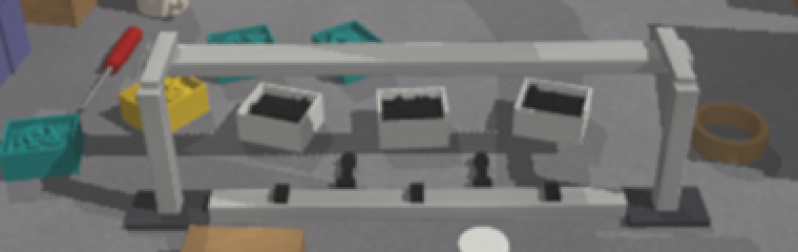

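View pics/d1c.png

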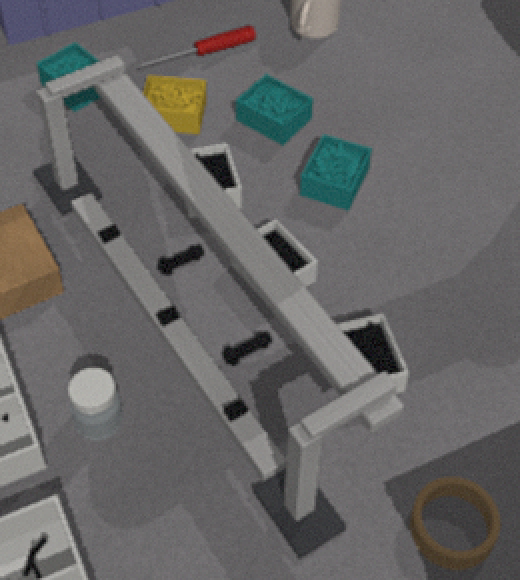

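The crops confirm three white trays with black fill under and before the bar, and the coloured ones are decoys. Next I'll fit the strip and the trays precisely.

```bash
python3 - <<'E'
from h import *
for nm in('scene','side'):
    D=np.load(nm+'.npz');P=D['P'];im=D['im'].astype(int);z=D['z']
    # strip top
    m=(z>0)&(abs(P[...,2]-.023)<.004)&(P[...,0]>.62)&(P[...,0]<.78)&(P[...,1]>-.2)&(P[...,1]<.28)
    n,l,st,c=cv2.connectedComponentsWithStats(m.astype(np.uint8),connectivity=8)
    i=1+np.argmax(st[1:,4]); q=P[l==i]; k=im[l==i]
    r=cv2.minAreaRect(q[:,:2].astype(np.float32)*1000); print(nm,'strip',len(q),q[:,2].mean(),r)
    print(cv2.boxPoints(r).round(1).tolist())
    for tabs in [q[(k.max(-1)<70)]]:
        from scipy.cluster.vq import kmeans
        cc,_=kmeans(tabs[:,:2],3,seed=1) if len(tabs)>3 else (0,0); print(len(tabs),cc)
    # trays
    for c in [(.572,-.152),(.553,.011),(.518,.182)]:
        m=(z>0)&(np.hypot(P[...,0]-c[0],P[...,1]-c[1])<.068)&(P[...,2]>.034)&(P[...,2]<.046)
        q=P[m]; r=cv2.minAreaRect(q[:,:2].astype(np.float32)*1000);print('tray',len(q),np.round(r[0]),np.round(r[1]),round(r[2],1), cv2.boxPoints(r).round().tolist())
    m=(z>0)&(abs(P[...,2]-.16)<.006)&(abs(P[...,1])<.33)&(P[...,0]>.5)&(P[...,0]<.8)
    q=P[m];r=cv2.minAreaRect(q[:,:2].astype(np.float32)*1000);print('bar',len(q),r,cv2.boxPoints(r).round().tolist())
E
```

```text
scene strip 1696 0.02250273149572582 ((702.7449340820312, 35.55670166015625), (35.33942794799805, 458.3725891113281), 8.15712833404541)
[[652.7000122070312, 259.8999938964844], [717.7999877929688, -193.8000030517578], [752.7999877929688, -188.8000030517578], [687.7000122070312, 264.8999938964844]]
21 [[ 0.68809659  0.18141275]
 [ 0.71202786  0.0357594 ]
 [ 0.73395707 -0.11037448]]
tray 412 [ 571. -152.] [88. 75.] 79.4 [[526.0, -189.0], [600.0, -202.0], [616.0, -116.0], [542.0, -102.0]]
tray 397 [553.  11.] [77. 85.] 10.8 [[507.0, 45.0], [523.0, -38.0], [599.0, -23.0], [583.0, 60.0]]
tray 370 [517. 182.] [84. 79.] 80.9 [[471.0, 147.0], [550.0, 134.0], [563.0, 217.0], [485.0, 229.0]]
bar 2937 ((658.37744140625, 29.724639892578125), (118.83540344238281, 598.6939697265625), 8.175896644592285) [[557.0, 318.0], [642.0, -275.0], [760.0, -258.0], [675.0, 334.0]]
side strip 1792 0.02305198768768963 ((702.2484741210938, 35.17193603515625), (32.106624603271484, 463.1931457519531), 7.889979362487793)
[[654.5999755859375, 262.3999938964844], [718.0999755859375, -196.39999389648438], [749.9000244140625, -192.0], [686.4000244140625, 266.79998779296875]]
14 [[ 0.71965677 -0.12073805]
 [ 0.70094041  0.04275205]
 [ 0.68001928  0.19190312]]
tray 187 [ 559. -149.] [89. 48.] 79.9 [[528.0, -188.0], [575.0, -197.0], [591.0, -109.0], [544.0, -100.0]]
tray 226 [533.   7.] [33. 88.] 8.5 [[510.0, 48.0], [523.0, -39.0], [556.0, -34.0], [543.0, 53.0]]
tray 295 [510. 184.] [86. 58.] 80.1 [[474.0, 146.0], [531.0, 136.0], [546.0, 221.0], [489.0, 231.0]]
bar 3691 ((657.1590576171875, 37.64422607421875), (113.48184967041016, 587.5079956054688), 7.974273681640625) [[560.0, 321.0], [642.0, -261.0], [754.0, -245.0], [673.0, 336.0]]
```

```bash
cat >> h.py <<'E'
from scipy.spatial.transform import Rotation as R
YAW=0.141; O=np.array([.6877,.0333,0]); S=R.from_euler('z',YAW).as_matrix()
def st2w(p): return O+S@np.array(p,float)
def w2st(p): return S.T@(np.array(p)-O)
def toolR(lean,yaw=0):
    A=R.from_euler('z',YAW+yaw).as_matrix(); s,c=np.sin(lean),np.cos(lean)
    return A@np.array([[c,0,s],[0,-1,0],[s,0,-c]])
def plan(wps,jaw,smax=40,amax=.12,cur=None):
    """wps: list of (station pos m, lean, yaw[,smax]) ; prints rows"""
    s=read_state(); p,Rm=(s['tcp_pos'],s['eef_rot']) if cur is None else cur
    rows=[]
    for w in wps:
        q=st2w(w[0]); T=toolR(w[1],w[2]); sm=w[3] if len(w)>3 else smax
        rv=R.from_matrix(Rm.T@T).as_rotvec(); n=int(np.ceil(max(np.linalg.norm(q-p)*1000/sm,np.linalg.norm(rv)/amax,1)-.02))
        for i in range(n):
            k=n-i; r=R.from_matrix(Rm.T@T).as_rotvec()/k; d=Rm.T@(q-p)*1000/k
            r=r.round(3); d=d.round(0)
            rows.append((r.tolist(),d.tolist())); p=p+Rm@d/1000; Rm=Rm@R.from_rotvec(r).as_matrix()
    import json
    for i in range(0,len(rows),10): print(json.dumps([{"rot":[x+0 for x in r],"slide":[int(x) for x in d],"jaw":jaw} for r,d in rows[i:i+10]]))
def where():
    s=read_state(); p=w2st(s['tcp_pos'])*1000; T=S.T@s['eef_rot']
    lean=np.arctan2(T[0,2]*1,-T[2,2]); yaw=np.arctan2(T[0,1],-T[1,1])
    print('t',round(s['time_s'],2),'st mm',p.round(1),'lean',lean.round(3),'yaw',yaw.round(3),'F',s['force'].round(1),'st F',(S.T@s['force']).round(1),'open',round(s['opening'],4))
E
python3 - <<'E'
from h import *
where(); w=eyes.snapshot('wrist'); print(w['tool_from_camera'].round(3).tolist(),w['K'].tolist())
print([w2st([*p,0]).round(4) for p in [(.571,-.152),(.553,.011),(.5175,.182),(.447,-.231),(.419,-.095),(.57,-.3),(.631,.028)]])
plan([(w2st([.36,-.36,.23]),0.02,0.05),([-.215,-.002,.20],.3,.0),([-.215,-.002,.06],.6,.0),],.5)
E
```

```text
t 1.4 st mm [-613.1 -582.3  239.3] lean -0.0 yaw 0.112 F [-0.5 -0.5  0.2] st F [-0.5 -0.4  0.2] open 0.0856
[[-0.001, 0.95, 0.313, 0.08], [1.0, 0.001, 0.0, 0.0], [-0.0, 0.313, -0.95, -0.135], [0.0, 0.0, 0.0, 1.0]] [[325.19226210127806, 0.0, 276.88235025022726], [0.0, 325.19226210127806, 209.69538271348452], [0.0, 0.0, 1.0]]
[array([-0.1416, -0.1671,  0.    ]), array([-0.1365, -0.0031,  0.    ]), array([-0.1476,  0.1711,  0.    ]), array([-0.2755, -0.2279,  0.    ]), array([-0.2841, -0.0893,  0.    ]), array([-0.1634, -0.3135,  0.    ]), array([-0.0569,  0.0027,  0.    ])]
[{"rot": [0.0, 0.002, 0.007], "slide": [29, -23, 1], "jaw": 0.5}, {"rot": [0.0, 0.002, 0.007], "slide": [29, -24, 1], "jaw": 0.5}, {"rot": [0.0, 0.002, 0.007], "slide": [28, -24, 1], "jaw": 0.5}, {"rot": [0.0, 0.002, 0.007], "slide": [28, -24, 1], "jaw": 0.5}, {"rot": [0.0, 0.002, 0.007], "slide": [28, -24, 1], "jaw": 0.5}, {"rot": [0.0, 0.003, 0.007], "slide": [28, -25, 1], "jaw": 0.5}, {"rot": [0.0, 0.002, 0.007], "slide": [28, -25, 2], "jaw": 0.5}, {"rot": [0.0, 0.003, 0.006], "slide": [27, -25, 2], "jaw": 0.5}, 
[... 295 characters left out ...]
, 0.005], "slide": [17, -34, 5], "jaw": 0.5}, {"rot": [-0.001, 0.028, 0.005], "slide": [17, -34, 5], "jaw": 0.5}, {"rot": [0.0, 0.028, 0.005], "slide": [17, -34, 6], "jaw": 0.5}, {"rot": [-0.001, 0.028, 0.005], "slide": [16, -34, 6], "jaw": 0.5}, {"rot": [0.0, 0.028, 0.005], "slide": [16, -34, 7], "jaw": 0.5}, {"rot": [-0.001, 0.028, 0.005], "slide": [15, -34, 7], "jaw": 0.5}, {"rot": [0.0, 0.028, 0.004], "slide": [16, -33, 7], "jaw": 0.5}, {"rot": [0.0, 0.075, 0.0], "slide": [-10, 0, 33], "jaw": 0.5}]
[{"rot": [0.0, 0.075, 0.0], "slide": [-13, 0, 33], "jaw": 0.5}, {"rot": [0.0, 0.075, 0.0], "slide": [-16, 0, 32], "jaw": 0.5}, {"rot": [-0.001, 0.075, 0.0], "slide": [-17, 0, 30], "jaw": 0.5}]
```

Emit:
arm_command --moves '[{"rot":[0,0.002,0.007],"slide":[29,-23,1],"jaw":0.5},{"rot":[0,0.002,0.007],"slide":[29,-24,1],"jaw":0.5},{"rot":[0,0.002,0.007],"slide":[28,-24,1],"jaw":0.5},{"rot":[0,0.002,0.007],"slide":[28,-24,1],"jaw":0.5},{"rot":[0,0.002,0.007],"slide":[28,-24,1],"jaw":0.5},{"rot":[0,0.003,0.007],"slide":[28,-25,1],"jaw":0.5},{"rot":[0,0.002,0.007],"slide":[28,-25,2],"jaw":0.5},{"rot":[0,0.003,0.006],"slide":[27,-25,2],"jaw":0.5},{"rot":[0,0.002,0.007],"slide":[27,-25,1],"jaw":0.5},{"rot":[0,0.028,0.005],"slide":[18,-33,3],"jaw":0.5}]'

```text
time_s: 2.28
tcp_pos: [0.3763, -0.3218, 0.2266]
eef_rot: [[0.985, 0.165, 0.049], [0.165, -0.986, -0.0], [0.048, 0.008, -0.999]]
force: [0.7, 0.3, 0.3]
opening: 0.0427
```

```bash
python3 - <<'E'
from h import *
where();plan([([-.215,-.002,.20],.3,.0),([-.215,-.002,.06],.6,.0),],.5)
E
```

```text
t 2.28 st mm [-358.2 -307.8  226.6] lean 0.048 yaw 0.024 F [0.7 0.3 0.3] st F [0.7 0.1 0.3] open 0.0427
[{"rot": [0.0, 0.028, 0.003], "slide": [17, -34, 3], "jaw": 0.5}, {"rot": [0.001, 0.028, 0.003], "slide": [16, -34, 4], "jaw": 0.5}, {"rot": [0.0, 0.028, 0.003], "slide": [16, -34, 4], "jaw": 0.5}, {"rot": [0.001, 0.028, 0.003], "slide": [16, -34, 5], "jaw": 0.5}, {"rot": [0.0, 0.028, 0.003], "slide": [16, -34, 5], "jaw": 0.5}, {"rot": [0.001, 0.028, 0.003], "slide": [15, -33, 6], "jaw": 0.5}, {"rot": [0.0, 0.028, 0.002], "slide": [15, -34, 7], "jaw": 0.5}, {"rot": [0.001, 0.028, 0.003], "slide": [15, -34, 7], "jaw": 0.5}, {"rot": [0.0, 0.028, 0.002], "slide": [15, -33, 7], "jaw": 0.5}, {"rot": [0.0, 0.075, 0.0], "slide": [-10, 0, 33], "jaw": 0.5}]
[{"rot": [0.0, 0.075, 0.0], "slide": [-13, 0, 33], "jaw": 0.5}, {"rot": [0.0, 0.075, 0.0], "slide": [-15, 0, 31], "jaw": 0.5}, {"rot": [0.0, 0.075, 0.001], "slide": [-18, 0, 31], "jaw": 0.5}]
```

Tracking is accurate, so I'll continue to the start position behind the middle tray.

Emit:
arm_command --moves '[{"rot":[0,0.028,0.003],"slide":[17,-34,3],"jaw":0.5},{"rot":[0.001,0.028,0.003],"slide":[16,-34,4],"jaw":0.5},{"rot":[0,0.028,0.003],"slide":[16,-34,4],"jaw":0.5},{"rot":[0.001,0.028,0.003],"slide":[16,-34,5],"jaw":0.5},{"rot":[0,0.028,0.003],"slide":[16,-34,5],"jaw":0.5},{"rot":[0.001,0.028,0.003],"slide":[15,-33,6],"jaw":0.5},{"rot":[0,0.028,0.002],"slide":[15,-34,7],"jaw":0.5},{"rot":[0.001,0.028,0.003],"slide":[15,-34,7],"jaw":0.5},{"rot":[0,0.028,0.002],"slide":[15,-33,7],"jaw":0.5},{"rot":[0,0,0],"slide":[0,0,0],"jaw":0.5}]'

```text
time_s: 3.12
tcp_pos: [0.4812, 0.0242, 0.2042]
eef_rot: [[0.937, 0.149, 0.316], [0.142, -0.989, 0.047], [0.319, 0.001, -0.948]]
force: [-0.3, -0.2, -0.3]
opening: 0.0428
```

```bash
python3 - <<'E'
from h import *
where();w=snap('wrist','w1.png')
plan([([-.215,-.001,.06],.65,.0),([-.215,-.001,.021],.65,.0),],.5)
E
```

```text
t 3.12 st mm [-205.7   20.   204.2] lean 0.325 yaw 0.009 F [-0.3 -0.2 -0.3] st F [-0.3 -0.2 -0.3] open 0.0428
[{"rot": [0.0, 0.082, 0.002], "slide": [-13, 4, 33], "jaw": 0.5}, {"rot": [0.0, 0.082, 0.002], "slide": [-16, 5, 32], "jaw": 0.5}, {"rot": [-0.001, 0.082, 0.002], "slide": [-19, 5, 31], "jaw": 0.5}, {"rot": [0.0, 0.081, 0.001], "slide": [-22, 4, 30], "jaw": 0.5}, {"rot": [0.0, 0.0, 0.0], "slide": [-23, 0, 31], "jaw": 0.5}]
```

View pics/w1.png

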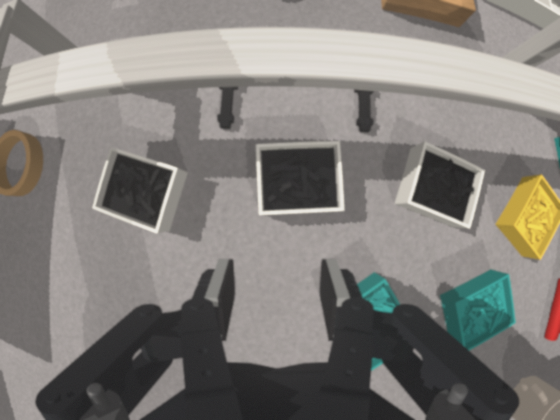

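The wrist view shows the middle tray square ahead at (300,178), the left (+y) tray at (138,190) and the right one at (445,185). The decoys sit behind and to the right.

```bash
cat >> h.py <<'E'
def wback(w,s,u,v,z):
    K=w['K'];x=(u-K[0,2])/K[0,0];y=(v-K[1,2])/K[1,1];r=np.hypot(x,y);k=np.sin(r)/max(r,1e-9)
    d=np.array([x*k,-y*k,-np.cos(r)]);M=w['tool_from_camera']
    o=s['tcp_pos']+s['eef_rot']@M[:3,3];d=s['eef_rot']@M[:3,:3]@d
    return o+d*(z-o[2])/d[2]
def tray(w,s,cs,z=.04):
    q=np.array([w2st(wback(w,s,*c,z)) for c in cs])[:,:2]*1000
    e=[np.linalg.norm(q[i]-q[(i+1)%4]) for i in range(4)]
    # corners order: far-left(+y), far-right, near-right, near-left
    d=(q[0]+q[3]-q[1]-q[2]); a=np.arctan2(-d[0],d[1]); print('centre',q.mean(0).round(1),'yaw',a.round(3),'sides',np.round(e))
E
python3 - <<'E'
from h import *
import cv2
s=read_state();w=snap('wrist','w2.png')
cv2.imwrite('pics/w2c.png',cv2.resize(w['image'][120:250,80:500,::-1],None,fx=1.9,fy=1.9,interpolation=3))
tray(w,s,[(256,145),(340,143),(344,211),(259,214)])
tray(w,s,[(122,150),(178,171),(157,232),(95,208)])
tray(w,s,[(426,144),(484,182),(472,228),(408,200)])
E
```

```text
centre [-140.3   -5.9] yaw 0.04 sides [84. 68. 84. 68.]
centre [-152.3  163.7] yaw -0.33 sides [70. 66. 80. 70.]
centre [-147.9 -170.3] yaw -0.405 sides [86. 55. 88. 65.]
```

View pics/w2c.png

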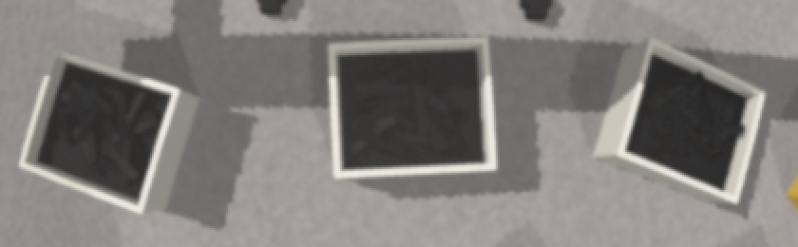

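```bash
python3 - <<'E'
from h import *
s=read_state();w=eyes.snapshot('wrist')
tray(w,s,[(111.6,149),(177,167),(154,231.5),(90.5,207)])
tray(w,s,[(423,141),(483,169),(469.5,227),(405,201.5)])
plan([([-.215,-.005,.06],.65,.0),([-.215,-.005,.021],.65,.0),([-.185,-.005,.021],.65,.0,30)],.5)
E
```

```text
centre [-150.6  166.9] yaw -0.294 sides [81. 70. 82. 68.]
centre [-144.8 -170.1] yaw -0.323 sides [84. 69. 87. 69.]
[{"rot": [0.001, 0.082, 0.0], "slide": [-13, 4, 34], "jaw": 0.5}, {"rot": [0.001, 0.082, 0.001], "slide": [-16, 5, 32], "jaw": 0.5}, {"rot": [0.0, 0.082, 0.0], "slide": [-18, 5, 31], "jaw": 0.5}, {"rot": [0.001, 0.083, 0.001], "slide": [-21, 4, 29], "jaw": 0.5}, {"rot": [0.0, 0.0, 0.0], "slide": [-24, 0, 31], "jaw": 0.5}, {"rot": [0.0, 0.0, 0.0], "slide": [24, 0, 18], "jaw": 0.5}]
```

Emit:
arm_command --moves '[{"rot":[0.001,0.082,0],"slide":[-13,4,34],"jaw":0.5},{"rot":[0.001,0.082,0.001],"slide":[-16,5,32],"jaw":0.5},{"rot":[0,0.082,0],"slide":[-18,5,31],"jaw":0.5},{"rot":[0.001,0.083,0.001],"slide":[-21,4,29],"jaw":0.5},{"rot":[0,0,0],"slide":[-24,0,31],"jaw":0.5},{"rot":[0,0,0],"slide":[0,0,0],"jaw":0.5}]'

```text
time_s: 3.77
tcp_pos: [0.4732, -0.0254, 0.1312]
eef_rot: [[0.909, 0.092, 0.407], [0.115, -0.993, -0.031], [0.402, 0.075, -0.913]]
force: [-1.4, 0.5, -0.5]
opening: 0.0425
```

```bash
python3 - <<'E'
from h import *
where();w=snap('wrist','w3.png')
plan([([-.185,-.005,.020],.65,.0,15),([-.145,-.002,.020],.65,.0,12),],.5)
E
```

```text
t 3.77 st mm [-220.6  -28.   131.2] lean 0.412 yaw -0.048 F [-1.4  0.5 -0.5] st F [-1.3  0.7 -0.5] open 0.0425
[{"rot": [0.011, 0.029, 0.0], "slide": [-2, -4, 14], "jaw": 0.5}, {"rot": [0.011, 0.03, 0.0], "slide": [-2, -4, 14], "jaw": 0.5}, {"rot": [0.011, 0.029, -0.001], "slide": [-3, -4, 14], "jaw": 0.5}, {"rot": [0.011, 0.03, 0.0], "slide": [-3, -4, 14], "jaw": 0.5}, {"rot": [0.011, 0.029, -0.001], "slide": [-3, -3, 14], "jaw": 0.5}, {"rot": [0.011, 0.03, 0.0], "slide": [-4, -3, 15], "jaw": 0.5}, {"rot": [0.012, 0.029, 0.0], "slide": [-4, -3, 14], "jaw": 0.5}, {"rot": [0.011, 0.03, -0.001], "slide": [-5, -3, 14], "jaw": 0.5}, {"rot": [0.0, 0.0, 0.0], "slide": [8, -1, 6], "jaw": 0.5}, {"rot": [0.0, 0.0, 0.0], "slide": [8, -1, 6], "jaw": 0.5}]
[{"rot": [0.0, 0.0, 0.0], "slide": [8, -1, 6], "jaw": 0.5}, {"rot": [0.0, 0.0, 0.0], "slide": [8, 0, 7], "jaw": 0.5}]
```

View pics/w3.png

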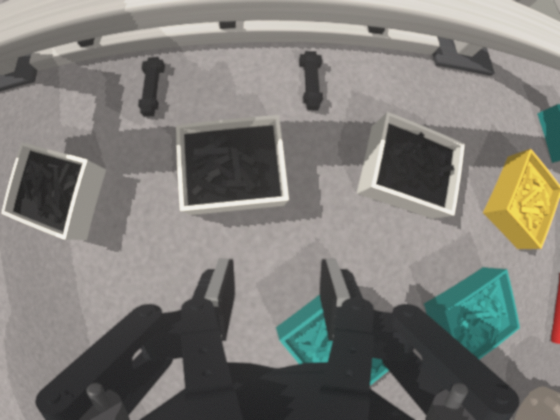

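```bash
python3 - <<'E'
from h import *
s=read_state();print(s['joints'].round(3),s['qvel'].round(2))
E
```

```text
[ 0.375  0.242 -0.462  2.373  0.899  0.203 -2.369] [-0.01 -0.03 -0.03 -0.03 -0.1   0.01  0.09]
```

```bash
python3 - <<'E'
from h import *
plan([([-.215,-.005,.13],.25,.0),],.5)
E
```

```text
[{"rot": [0.043, -0.082, -0.01], "slide": [1, -11, 1], "jaw": 0.5}, {"rot": [0.043, -0.082, -0.011], "slide": [2, -12, 1], "jaw": 0.5}]
```

Emit:
arm_command --moves '[{"rot":[0.043,-0.082,-0.01],"slide":[1,-11,1],"jaw":0.5},{"rot":[0.043,-0.082,-0.011],"slide":[2,-12,1],"jaw":0.5},{"rot":[0,0,0],"slide":[0,0,0],"jaw":0.5}]'

```text
time_s: 4.07
tcp_pos: [0.4758, -0.0065, 0.132]
eef_rot: [[0.954, 0.134, 0.27], [0.133, -0.991, 0.02], [0.27, 0.017, -0.963]]
force: [1.8, 0.1, 0.2]
opening: 0.0428
```

```bash
python3 - <<'E'
from h import *
where();s=read_state();print(s['joints'].round(3),s['qvel'].round(2))
plan([([-.215,-.005,.13],.2,.0),([-.215,-.005,.06],.2,.0)],.5)
E
```

```text
t 4.07 st mm [-215.3   -9.6  132. ] lean 0.273 yaw -0.007 F [1.8 0.1 0.2] st F [ 1.8 -0.1  0.2] open 0.0428
[ 0.592  0.328 -0.721  2.258  0.561  0.411 -2.   ] [ 0.02 -0.05  0.04  0.09  0.15 -0.05 -0.16]
[{"rot": [0.018, -0.073, -0.003], "slide": [0, -5, 2], "jaw": 0.5}, {"rot": [0.0, 0.0, 0.0], "slide": [-7, 0, 34], "jaw": 0.5}, {"rot": [0.0, 0.0, 0.0], "slide": [-7, 0, 35], "jaw": 0.5}]
```

Emit:
arm_command --moves '[{"rot":[0.018,-0.073,-0.003],"slide":[0,-5,2],"jaw":0.5},{"rot":[0,0,0],"slide":[-7,0,34],"jaw":0.5},{"rot":[0,0,0],"slide":[-7,0,35],"jaw":0.5},{"rot":[0,0,0],"slide":[0,0,0],"jaw":0.5}]'

```text
time_s: 4.4
tcp_pos: [0.48, -0.0068, 0.0619]
eef_rot: [[0.97, 0.128, 0.207], [0.125, -0.992, 0.024], [0.208, 0.002, -0.978]]
force: [-0.0, -0.2, -0.8]
opening: 0.0426
```

```bash
python3 - <<'E'
from h import *
where();s=read_state();print(s['joints'].round(3),s['qvel'].round(2))
plan([([-.213,-.005,.022],.2,.0),([-.19,-.005,.022],.25,0,12),([-.14,-.003,.022],.4,.0,12)],.5)
E
```

```text
t 4.4 st mm [-211.3  -10.5   61.9] lean 0.209 yaw -0.013 F [-0.  -0.2 -0.8] st F [-0.  -0.2 -0.8] open 0.0426
[ 0.427  0.478 -0.548  2.246  0.722  0.347 -2.155] [ 0.07 -0.1  -0.07 -0.01 -0.11  0.05  0.11]
[{"rot": [0.005, -0.01, -0.012], "slide": [-10, -6, 39], "jaw": 0.5}, {"rot": [0.0, 0.025, 0.0], "slide": [11, 0, 2], "jaw": 0.5}, {"rot": [0.0, 0.025, 0.0], "slide": [11, 0, 2], "jaw": 0.5}, {"rot": [0.0, 0.03, 0.0], "slide": [10, 0, 3], "jaw": 0.5}, {"rot": [0.0, 0.03, 0.0], "slide": [10, 0, 3], "jaw": 0.5}, {"rot": [0.0, 0.03, 0.0], "slide": [9, -1, 3], "jaw": 0.5}, {"rot": [0.0, 0.03, 0.0], "slide": [10, 0, 3], "jaw": 0.5}, {"rot": [0.0, 0.03, 0.0], "slide": [9, -1, 4], "jaw": 0.5}]
```

Emit:
arm_command --moves '[{"rot":[0.005,-0.01,-0.012],"slide":[-10,-6,37],"jaw":0.5},{"rot":[0,0,0],"slide":[11,0,2],"jaw":0.5},{"rot":[0,0,0],"slide":[11,0,2],"jaw":0.5},{"rot":[0,0,0],"slide":[11,0,2],"jaw":0.5}]'

```text
time_s: 4.73
tcp_pos: [0.5098, 0.0005, 0.0265]
eef_rot: [[0.971, 0.139, 0.197], [0.138, -0.99, 0.021], [0.198, 0.007, -0.98]]
force: [-1.1, -0.1, -1.3]
opening: 0.0425
```

```bash
python3 - <<'E'
from h import *
where();s=read_state();print(s['joints'].round(3),s['qvel'].round(2));snap('wrist','w4.png')
plan([([-.13,-.003,.022],.4,.0,12)],.5)
E
```

```text
t 4.73 st mm [-180.7   -7.4   26.5] lean 0.199 yaw -0.002 F [-1.1 -0.1 -1.3] st F [-1.1  0.  -1.3] open 0.0425
[ 0.326  0.575 -0.459  2.183  0.805  0.323 -2.228] [ 0.07  0.13 -0.16 -0.33 -0.11  0.24  0.15]
[{"rot": [0.001, 0.049, 0.0], "slide": [11, -1, 4], "jaw": 0.5}, {"rot": [0.002, 0.049, 0.0], "slide": [11, -1, 4], "jaw": 0.5}, {"rot": [0.001, 0.049, 0.0], "slide": [11, -1, 5], "jaw": 0.5}, {"rot": [0.002, 0.049, 0.0], "slide": [11, -1, 5], "jaw": 0.5}]
```

View pics/w4.png

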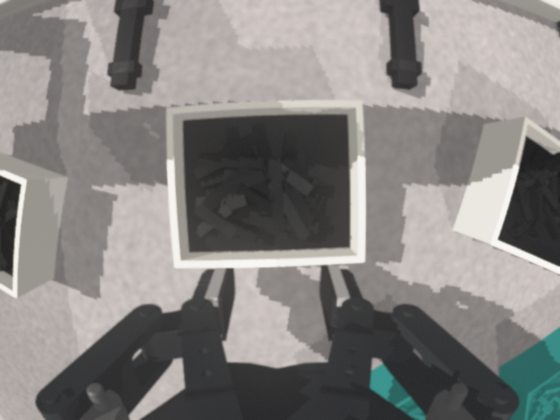

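The two fingers are centred behind the middle tray, and its near rim runs at (175..365, 265). Now I'll push.

Emit:
arm_command --moves '[{"rot":[0,0.02,0],"slide":[11,-1,4],"jaw":0.5},{"rot":[0.002,0.03,0],"slide":[12,-1,4],"jaw":0.5},{"rot":[0,0.03,0],"slide":[12,-1,4],"jaw":0.5},{"rot":[0.002,0.03,0],"slide":[12,-1,5],"jaw":0.5}]'

```text
time_s: 5.12
tcp_pos: [0.5635, 0.0092, 0.0285]
eef_rot: [[0.94, 0.133, 0.315], [0.127, -0.991, 0.039], [0.317, 0.003, -0.948]]
force: [-0.9, 0.1, -1.2]
opening: 0.0426
```

```bash
python3 - <<'E'
from h import *
where();s=read_state();print(s['joints'].round(3),s['qvel'].round(2));snap('wrist','w5.png')
plan([([-.10,-.002,.022],.6,.0,12)],.5)
E
```

```text
t 5.12 st mm [-126.3   -6.4   28.5] lean 0.323 yaw -0.008 F [-0.9  0.1 -1.2] st F [-0.9  0.2 -1.2] open 0.0426
[ 0.2    0.581 -0.317  2.151  0.939  0.18  -2.385] [-0.45  0.03  0.54 -0.07  0.61 -0.51 -0.69]
[{"rot": [0.002, 0.091, -0.002], "slide": [7, -1, 5], "jaw": 0.5}, {"rot": [0.002, 0.091, -0.002], "slide": [7, -2, 5], "jaw": 0.5}, {"rot": [0.001, 0.092, -0.002], "slide": [6, -1, 6], "jaw": 0.5}]
```

View pics/w5.png

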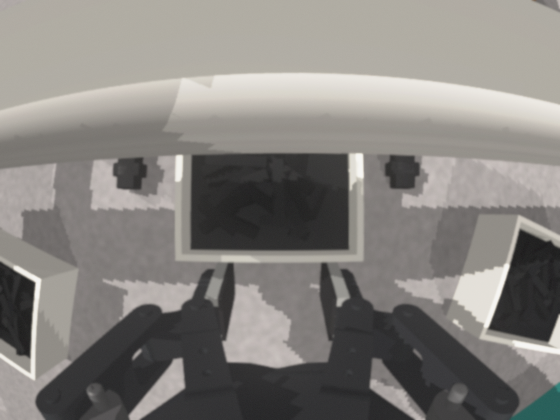

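The joint 6 margin is shrinking, because leaning back this close needs the other wrist configuration. I'll fit a kinematic model from the recorded joint and pose pairs so I can plan with it.

```bash
cat > kin.py <<'E'
import numpy as np
from scipy.spatial.transform import Rotation as R
from scipy.optimize import least_squares
Q=np.array([[1.27498762,.46832253,-.01161441,1.60356933,.00598397,1.07139213,-.0562609],[.375,.242,-.462,2.373,.899,.203,-2.369],[.592,.328,-.721,2.258,.561,.411,-2.0],[.427,.478,-.548,2.246,.722,.347,-2.155],[.326,.575,-.459,2.183,.805,.323,-2.228],[.2,.581,-.317,2.151,.939,.18,-2.385]])
P=np.array([[.1624,-.62886,.2384],[.4732,-.0254,.1312],[.4758,-.0065,.132],[.48,-.0068,.0619],[.5098,.0005,.0265],[.5635,.0092,.0285]])
z=lambda a:R.from_euler('z',-a).as_matrix()
y=lambda a:R.from_euler('y',a).as_matrix()
def fk(q,k):
    h,L1,a1,a2,L2,a3,L3=k
    A=z(q[0])@y(q[1]); p=np.array([0,0,h])+A@z(q[2])@np.array([a1,0,L1])
    A=A@z(q[2])@y(q[3]); p=p+A@np.array([a2,0,0])+A@z(q[4])@np.array([a3,0,L2])
    A=A@z(q[4])@y(q[5]); p=p+A@z(q[6])@np.array([0,0,L3]); return p,A@z(q[6])
LO=np.array([-2.53,-.31,-1.57,.28,-1.29,.15,-2.92]);HI=np.array([2.53,2.02,1.55,2.44,4.43,1.84,2.92])
E
python3 - <<'E'
from kin import *
f=lambda k:np.concatenate([fk(q,k)[0]-p for q,p in zip(Q,P)]+[np.array(k)[[2,3,5]]*.003])
r=least_squares(f,[.33,.4,0,0,.4,0,.25]);print(r.x.round(4),(r.fun*1000).round(1))
print(fk(Q[0],r.x)[1].round(3),fk(Q[5],r.x)[1].round(3))
E
```

```text
[ 0.2828  0.5396 -0.0174 -0.0227  0.4895  0.0416  0.2821] [31.4 10.7 -0.1 -2.4 -0.7  2.2 -0.6  4.4 -3.3  0.4  1.5 -1.3  2.5  0.1
 -0.1  1.1 -2.7  2.5 -0.1 -0.1  0.1]
[[-0.25   0.968 -0.001]
 [ 0.968  0.25   0.002]
 [ 0.002 -0.    -1.   ]] [[-0.132  0.94   0.315]
 [ 0.991  0.126  0.039]
 [-0.003  0.317 -0.948]]
```

```bash
cat >> kin.py <<'E'
def fk(q,k):
    h,L1,a1,a2,L2,a3,L3,b1,b2,b3,a4=k
    A=z(q[0]); p=np.array([0,0,h])+A@np.array([0,b1,0]); A=A@y(q[1])@z(q[2]); p=p+A@np.array([a1,b2,L1])
    A=A@y(q[3]); p=p+A@np.array([a2,0,0]); A=A@z(q[4]); p=p+A@np.array([a3,b3,L2])
    A=A@y(q[5])@z(q[6]); B=A@np.array([[0,-1,0],[1,0,0],[0,0,1.]]); p=p+A@np.array([0,0,L3])+A@z(-q[6])@np.array([a4,0,0]); return p,B
E
python3 - <<'E'
from kin import *
from workcell import read_state
s=read_state();Q=np.vstack([Q,s['joints']]);P=np.vstack([P,s['tcp_pos']])
f=lambda k:np.concatenate([fk(q,k)[0]-p for q,p in zip(Q,P)]+[np.array(k)[[2,3,5,7,8,9,10]]*.002])
r=least_squares(f,[.33,.4,0,0,.4,0,.25,0,0,0,0]);print(r.x.round(4),(r.fun*1000).round(1))
np.save('k.npy',r.x)
E
```

```text
[ 0.304   0.5199 -0.0024 -0.0063  0.4662  0.0011  0.311  -0.0318 -0.0077
  0.0062 -0.0056] [ 0.1 -0.1  0.2  0.5  1.   0.8 -0.2 -0.2  0.  -0.4 -0.3 -0.5  0.1 -0.4
 -0.5 -0.1 -0.1  0.  -0.2 -0.1  0.  -0.  -0.   0.  -0.1 -0.   0.  -0. ]
```

```bash
cat >> kin.py <<'E'
k0=np.load('k.npy')
def ik(p,Rm,q0,w=0.0,k=k0):
    def f(q):
        a,B=fk(q,k); return np.concatenate([(a-p)*5,R.from_matrix(B.T@Rm).as_rotvec(),w*(q-q0)])
    r=least_squares(f,np.clip(q0,LO+.011,HI-.011),bounds=(LO+.01,HI-.01)); a,B=fk(r.x,k)
    return r.x,np.linalg.norm(a-p)*1000,np.linalg.norm(R.from_matrix(B.T@Rm).as_rotvec())
E
python3 - <<'E'
from kin import *
from h import st2w,toolR
rng=np.random.default_rng(0)
F=np.diag([-1,-1,1.])
for pos in [(-.082,0),(-.082,.15),(-.082,-.15),(-.13,0),(-.13,.17),(-.19,0),(-.19,.17),(-.19,-.17)]:
  for lean in (0.,.2,.4,.6,.75):
    for fl in (0,1):
        T=toolR(lean)@(F if fl else np.eye(3)); best={}
        for _ in range(12):
            q,e,a=ik(st2w([*pos,.022]),T,rng.uniform(LO,HI))
            if e<1 and a<.01:
                m=(np.minimum(q-LO,HI-q)).min(); key='up' if q[4]<1.57 else 'flip'
                if key not in best or m>best[key][0]: best[key]=(m,q)
        for k in best: print(pos,lean,'toolflip' if fl else 'tool',k,best[k][0].round(2),best[k][1].round(2))
E
```

```text
(-0.082, 0) 0.0 tool up 0.65 [ 0.46  0.86 -0.77  1.79  0.79  0.84 -2.14]
(-0.082, 0) 0.0 toolflip up 0.61 [ 0.35  0.79 -0.61  1.8   0.64  0.76  1.11]
(-0.082, 0) 0.2 tool up 0.37 [ 0.41  0.75 -0.65  1.94  0.9   0.52 -2.27]
(-0.082, 0) 0.2 toolflip up 0.51 [ 0.58  0.86 -0.89  1.93  1.13  0.69  0.73]
(-0.082, 0) 0.4 tool up 0.08 [ 0.49  0.75 -0.71  2.08  1.52  0.4  -2.84]
(-0.082, 0) 0.4 tool flip 0.01 [-1.01  1.25  1.33  2.2   4.42  1.11 -0.12]
(-0.082, 0) 0.4 toolflip up 0.34 [ 0.58  0.81 -0.84  2.07  1.56  0.49  0.31]
(-0.082, 0) 0.4 toolflip flip 0.38 [ 0.7   0.93 -1.03  2.06  1.63  0.66  0.33]
(-0.082, 0) 0.6 tool flip 0.17 [ 0.1   0.64 -0.23  2.23  2.87  0.32  1.95]
(-0.082, 0) 0.6 toolflip flip 0.26 [ 0.87  1.17 -1.24  2.18  2.09  0.89  0.12]
(-0.082, 0) 0.75 tool flip 0.17 [ 0.62  0.88 -0.83  2.27  2.6   0.68  2.54]
(-0.082, 0) 0.75 toolflip flip 0.16 [ 0.44  0.77 -0.61  2.28  2.75  0.62 -0.88]
(-0.082, 0.15) 0.0 tool up 0.62 [ 0.11  0.8  -0.62  1.79  0.64  0.77 -2.27]
(-0.082, 0.15) 0.0 toolflip up 0.66 [ 0.21  0.86 -0.77  1.78  0.79  0.84  0.76]
(-0.082, 0.15) 0.2 tool up 0.3
[... 4733 characters left out ...]
.2 toolflip up 0.39 [ 1.1   0.94 -1.09  2.05  1.25  0.76  0.99]
(-0.19, -0.17) 0.4 tool flip 0.28 [ 1.28  1.1  -1.25  2.16  1.64  0.76 -2.37]
(-0.19, -0.17) 0.4 tool up 0.27 [ 1.1   0.83 -0.95  2.17  1.53  0.42 -2.42]
(-0.19, -0.17) 0.4 toolflip up 0.1 [ 0.95  0.72 -0.74  2.18  1.46  0.25  0.73]
(-0.19, -0.17) 0.4 toolflip flip 0.28 [ 1.24  1.03 -1.18  2.16  1.61  0.67  0.76]
(-0.19, -0.17) 0.6 tool flip 0.17 [ 1.44  1.38 -1.4   2.26  1.99  0.88 -2.44]
(-0.19, -0.17) 0.6 toolflip flip 0.18 [ 1.35  1.11 -1.2   2.26  2.04  0.6   0.48]
(-0.19, -0.17) 0.75 tool flip 0.12 [ 1.51  1.45 -1.36  2.32  2.24  0.8  -2.54]
(-0.19, -0.17) 0.75 toolflip flip 0.12 [ 1.53  1.52 -1.41  2.32  2.21  0.86  0.67]
```

The middle tray moved straight and now sits at x of about -80. The model fits to about 1 mm. It shows that with the tool turned half a turn (camera towards the robot), one continuous arm configuration covers all the leans. I'll back off, rise and turn the tool.

```bash
cat >> h.py <<'E'
def toolR(lean,yaw=0,spin=-np.pi):
    A=R.from_euler('z',YAW+yaw).as_matrix(); s,c=np.sin(lean),np.cos(lean)
    return A@np.array([[c,0,s],[0,-1,0],[s,0,-c]])@R.from_euler('z',spin).as_matrix()
def plan(wps,jaw,smax=40,amax=.12,sim=True):
    """wps: (station pos m, lean, yaw, smax, spin)"""
    import json
    s=read_state(); p,Rm=s['tcp_pos'],s['eef_rot']
    rows=[]
    for w in wps:
        w=list(w)+[0,smax,-np.pi][len(w)-2:]
        q=st2w(w[0]); T=toolR(w[1],w[2],w[4]); sm=w[3]
        rv=R.from_matrix(Rm.T@T).as_rotvec(); n=int(np.ceil(max(np.linalg.norm(q-p)*1000/sm,np.linalg.norm(rv)/amax,1)-.02))
        for i in range(n):
            k=n-i; r=R.from_matrix(Rm.T@T).as_rotvec()/k; d=Rm.T@(q-p)*1000/k
            r=r.round(2); d=d.round(0)
            rows.append((r.tolist(),d.tolist())); p=p+Rm@d/1000; Rm=Rm@R.from_rotvec(r).as_matrix()
    for i in range(0,len(rows),10): print(json.dumps([{"rot":[x+0 for x in r],"slide":[int(x) for x in d],"jaw":jaw} for r,d in rows[i:i+10]]))
def where():
    s=read_state(); p=w2st(s['tcp_pos'])*1000; T=S.T@s['eef_rot']
    lean=np.arctan2(T[0,2],-T[2,2]); sg=np.sign(T[1,1]); yaw=np.arctan2(-T[0,1]*sg,T[1,1]*sg); roll=T[1,2]
    print('t',round(s['time_s'],2),'st mm',p.round(1),'lean',lean.round(3),'yaw',yaw.round(3),'roll',roll.round(3),'stF',(S.T@s['force']).round(1),'open',round(s['opening'],4),'q',s['joints'].round(2))
E
python3 - <<'E'
from h import *
where()
plan([([-.15,-.004,.03],.2,0,40,0),([-.2,0,.10],.1,0,40,0),([-.2,.02,.14],.1,0,40,-np.pi/2),([-.2,.1,.14],.1,0,40,-np.pi)],.5)
E
```

```text
t 5.17 st mm [-124.4   -6.1   28.8] lean 0.326 yaw -0.007 roll -0.005 stF [ 1.   0.8 -0. ] open 0.0427 q [ 0.2   0.58 -0.31  2.15  0.94  0.18 -2.39]
[{"rot": [0.0, -0.06, 0.0], "slide": [-12, -1, -5], "jaw": 0.5}, {"rot": [0.0, -0.07, -0.01], "slide": [-12, -1, -4], "jaw": 0.5}, {"rot": [0.0, -0.03, 0.0], "slide": [-12, -1, -26], "jaw": 0.5}, {"rot": [0.0, -0.03, 0.0], "slide": [-13, -1, -26], "jaw": 0.5}, {"rot": [0.0, -0.04, 0.0], "slide": [-13, -2, -25], "jaw": 0.5}, {"rot": [0.0, 0.0, -0.11], "slide": [0, -1, -3], "jaw": 0.5}, {"rot": [0.0, 0.0, -0.11], "slide": [0, -1, -3], "jaw": 0.5}, {"rot": [0.0, 0.0, -0.11], "slide": [1, -1, -3], "jaw": 0.5}, {"rot": [0.0, 0.0, -0.11], "slide": [1, -1, -3], "jaw": 0.5}, {"rot": [0.0, 0.0, -0.11], "slide": [1, -1, -3], "jaw": 0.5}]
[{"rot": [0.0, 0.0, -0.11], "slide": [1, -1, -3], "jaw": 0.5}, {"rot": [0.0, 0.0, -0.11], "slide": [1, -1, -3], "jaw": 0.5}, {"rot": [0.0, 0.0, -0.11], "slide": [1, -1, -3], "jaw": 0.5}, {"rot": [0.0, 0.0, -0.11], "slide": [1, -1, -3], "jaw": 0.5}, {"rot": [0.0, 0.0, -0.12], "slide": [2, -1, -3], "jaw": 0.5}, {"ro
[... 381 characters left out ...]
0.11], "slide": [6, 1, 0], "jaw": 0.5}, {"rot": [0.0, 0.0, -0.11], "slide": [5, 2, 0], "jaw": 0.5}, {"rot": [0.0, 0.0, -0.11], "slide": [5, 2, 0], "jaw": 0.5}, {"rot": [0.0, 0.0, -0.11], "slide": [5, 3, 0], "jaw": 0.5}, {"rot": [0.0, 0.0, -0.11], "slide": [4, 4, 0], "jaw": 0.5}, {"rot": [0.0, 0.0, -0.11], "slide": [4, 4, 0], "jaw": 0.5}, {"rot": [0.0, 0.0, -0.11], "slide": [4, 4, 0], "jaw": 0.5}, {"rot": [0.0, 0.0, -0.12], "slide": [3, 5, 0], "jaw": 0.5}, {"rot": [0.0, 0.0, -0.11], "slide": [3, 5, 0], "jaw": 0.5}]
[{"rot": [0.0, 0.0, -0.12], "slide": [2, 5, 0], "jaw": 0.5}, {"rot": [0.0, 0.0, -0.11], "slide": [1, 6, 0], "jaw": 0.5}, {"rot": [0.0, 0.0, -0.12], "slide": [1, 5, 0], "jaw": 0.5}]
```

Emit:
arm_command --moves '[{"rot":[0,-0.06,0],"slide":[-12,-1,-5],"jaw":0.5},{"rot":[0,-0.07,-0.01],"slide":[-12,-1,-4],"jaw":0.5},{"rot":[0,-0.03,0],"slide":[-12,-1,-26],"jaw":0.5},{"rot":[0,-0.03,0],"slide":[-13,-1,-26],"jaw":0.5},{"rot":[0,-0.04,0],"slide":[-13,-2,-25],"jaw":0.5},{"rot":[0,0,-0.11],"slide":[0,-1,-3],"jaw":0.5},{"rot":[0,0,-0.11],"slide":[0,-1,-3],"jaw":0.5},{"rot":[0,0,-0.12],"slide":[1,-1,-3],"jaw":0.5},{"rot":[0,0,-0.12],"slide":[1,-1,-3],"jaw":0.5},{"rot":[0,0,-0.12],"slide":[1,-1,-3],"jaw":0.5}]'

```text
time_s: 6.0
tcp_pos: [0.4862, 0.0086, 0.1331]
eef_rot: [[0.73, 0.677, 0.097], [0.68, -0.733, 0.002], [0.073, 0.065, -0.995]]
force: [-0.4, 0.2, -0.5]
opening: 0.0429
```

Emit:
arm_command --moves '[{"rot":[0,0,-0.12],"slide":[1,-1,-3],"jaw":0.5},{"rot":[0,0,-0.12],"slide":[1,-1,-3],"jaw":0.5},{"rot":[0,0,-0.12],"slide":[1,-1,-3],"jaw":0.5},{"rot":[0,0,-0.12],"slide":[1,-1,-3],"jaw":0.5},{"rot":[0,0,-0.12],"slide":[2,-1,-3],"jaw":0.5},{"rot":[0,0,-0.12],"slide":[2,0,-2],"jaw":0.5},{"rot":[0,0,-0.12],"slide":[1,0,-3],"jaw":0.5},{"rot":[0,0,-0.12],"slide":[2,0,-2],"jaw":0.5},{"rot":[0,0,-0.12],"slide":[1,0,-3],"jaw":0.5},{"rot":[0,0,-0.12],"slide":[6,0,0],"jaw":0.5}]'

```text
time_s: 6.83
tcp_pos: [0.48, 0.0221, 0.1736]
eef_rot: [[-0.409, 0.906, 0.113], [0.911, 0.413, -0.012], [-0.057, 0.098, -0.994]]
force: [-0.5, -0.1, -0.1]
opening: 0.0426
```

```bash
python3 - <<'E'
from h import *
where()
plan([([-.205,-.17,.14],.05,0,40,-np.pi)],.5)
E
```

```text
t 6.83 st mm [-207.2   18.1  173.6] lean 0.11 yaw -1.284 roll -0.027 stF [-0.5  0.  -0.1] open 0.0426 q [ 0.9   0.59 -1.29  2.09  0.8   0.92 -0.4 ]
[{"rot": [0.0, 0.01, -0.12], "slide": [-16, -5, 4], "jaw": 0.5}, {"rot": [0.0, 0.01, -0.12], "slide": [-16, -7, 3], "jaw": 0.5}, {"rot": [0.0, 0.01, -0.12], "slide": [-15, -9, 3], "jaw": 0.5}, {"rot": [0.0, 0.01, -0.12], "slide": [-14, -10, 3], "jaw": 0.5}, {"rot": [0.0, 0.01, -0.12], "slide": [-12, -12, 3], "jaw": 0.5}, {"rot": [0.0, 0.0, -0.11], "slide": [-11, -13, 3], "jaw": 0.5}, {"rot": [0.0, 0.01, -0.12], "slide": [-9, -14, 3], "jaw": 0.5}, {"rot": [0.01, 0.0, -0.11], "slide": [-7, -15, 3], "jaw": 0.5}, {"rot": [0.0, 0.01, -0.12], "slide": [-6, -16, 3], "jaw": 0.5}, {"rot": [0.01, 0.0, -0.11], "slide": [-4, -17, 3], "jaw": 0.5}]
[{"rot": [0.0, 0.01, -0.12], "slide": [-2, -17, 2], "jaw": 0.5}]
```

```bash
python3 - <<'E'
from h import *
plan([([-.165,-.238,.14],.05,-.3,40,-np.pi),([-.154,-.237,.05],.0,-.3,40,-np.pi),([-.154,-.237,.022],.0,-.3,40,-np.pi),([-.145,-.207,.022],.0,-.25,10,-np.pi)],0)
E
```

```text
[{"rot": [0.0, 0.01, -0.11], "slide": [-28, -4, 5], "jaw": 0}, {"rot": [0.0, 0.01, -0.11], "slide": [-28, -7, 5], "jaw": 0}, {"rot": [0.01, 0.01, -0.11], "slide": [-27, -10, 4], "jaw": 0}, {"rot": [0.01, 0.0, -0.11], "slide": [-26, -13, 4], "jaw": 0}, {"rot": [0.0, 0.01, -0.11], "slide": [-24, -16, 5], "jaw": 0}, {"rot": [0.01, 0.0, -0.11], "slide": [-22, -18, 4], "jaw": 0}, {"rot": [0.0, 0.01, -0.11], "slide": [-20, -20, 4], "jaw": 0}, {"rot": [0.01, 0.0, -0.11], "slide": [-18, -23, 4], "jaw": 0}, {"rot": [0.0, 0.01, -0.11], "slide": [-16, -24, 5], "jaw": 0}, {"rot": [0.0, 0.02, 0.0], "slide": [-2, 1, 30], "jaw": 0}]
[{"rot": [0.0, 0.01, 0.0], "slide": [-3, 2, 30], "jaw": 0}, {"rot": [0.0, 0.02, 0.0], "slide": [-3, 1, 30], "jaw": 0}, {"rot": [0.0, 0.0, 0.0], "slide": [0, 0, 28], "jaw": 0}, {"rot": [0.0, 0.0, -0.01], "slide": [0, 8, 0], "jaw": 0}, {"rot": [0.0, 0.0, -0.01], "slide": [0, 8, 0], "jaw": 0}, {"rot": [0.0, 0.0, -0.01], "slide": [0, 8, 0], "jaw": 0}, {"rot": [0.0, 0.0, -0.02], "slide": [0, 7, 0], "jaw": 0}]
```

Emit:
arm_command --moves '[{"rot":[0,0.01,-0.11],"slide":[-28,-4,5],"jaw":0},{"rot":[0,0.01,-0.11],"slide":[-28,-7,5],"jaw":0},{"rot":[0.01,0.01,-0.11],"slide":[-27,-10,4],"jaw":0},{"rot":[0.01,0,-0.11],"slide":[-26,-13,4],"jaw":0},{"rot":[0,0.01,-0.11],"slide":[-24,-16,5],"jaw":0},{"rot":[0.01,0,-0.11],"slide":[-22,-18,4],"jaw":0},{"rot":[0,0.01,-0.11],"slide":[-20,-20,4],"jaw":0},{"rot":[0.01,0,-0.11],"slide":[-18,-23,4],"jaw":0},{"rot":[0,0.01,-0.11],"slide":[-16,-24,5],"jaw":0},{"rot":[0,0,0],"slide":[0,0,0],"jaw":0}]'

```text
time_s: 7.67
tcp_pos: [0.5639, -0.2407, 0.1568]
eef_rot: [[-0.994, 0.098, 0.056], [0.097, 0.995, -0.019], [-0.057, -0.014, -0.998]]
force: [-0.4, -0.3, -0.3]
opening: -0.0001
```

```bash
python3 - <<'E'
from h import *
where();snap('wrist','w6.png')
plan([([-.154,-.238,.05],.0,-.3,40,-np.pi),([-.154,-.238,.022],.0,-.3,40,-np.pi),([-.145,-.207,.022],.0,-.25,10,-np.pi)],0)
E
```

```text
t 7.67 st mm [-161.1 -253.8  156.8] lean 0.052 yaw -0.239 roll -0.027 stF [-0.4 -0.2 -0.3] open -0.0001 q [ 1.2   0.98 -1.35  1.76  1.04  1.24  1.05]
[{"rot": [0.0, 0.02, 0.02], "slide": [1, 5, 36], "jaw": 0}, {"rot": [-0.01, 0.02, 0.02], "slide": [0, 5, 36], "jaw": 0}, {"rot": [0.0, 0.02, 0.02], "slide": [-1, 5, 36], "jaw": 0}, {"rot": [0.0, 0.0, 0.0], "slide": [0, 0, 28], "jaw": 0}, {"rot": [0.0, 0.0, -0.01], "slide": [0, 8, 0], "jaw": 0}, {"rot": [0.0, 0.0, -0.01], "slide": [0, 8, 0], "jaw": 0}, {"rot": [0.0, 0.0, -0.01], "slide": [0, 8, 0], "jaw": 0}, {"rot": [0.0, 0.0, -0.02], "slide": [0, 8, 0], "jaw": 0}]
```

View pics/w6.png

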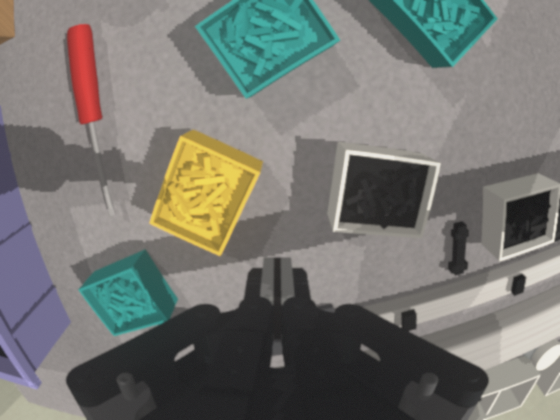

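The flipped view shows the right tray at (385,190), yellow at (207,192) and the closed fingers at (277,270). I'll check the gap.

```bash
python3 - <<'E'
from h import *
s=read_state();w=eyes.snapshot('wrist')
for c in [(262,165),(220,253),(345,150),(438,163),(425,235),(333,230)]: print(c,(w2st(wback(w,s,*c,.04))*1000).round())
tray(w,s,[(425,235),(333,230),(345,150),(438,163)])
E
```

```text
(262, 165) [-192. -257.   40.]
(220, 253) [-124. -314.   40.]
(345, 150) [-189. -191.   40.]
(438, 163) [-162. -113.   40.]
(425, 235) [ -97. -130.   40.]
(333, 230) [-123. -213.   40.]
centre [-142.6 -162. ] yaw -0.319 sides [87. 69. 83. 67.]
```

```bash
python3 - <<'E'
from h import *
plan([([-.148,-.238,.05],.0,-.28,40,-np.pi),([-.148,-.238,.022],.0,-.28,40,-np.pi),([-.138,-.203,.022],.0,-.2,10,-np.pi)],0)
E
```

```text
[{"rot": [0.0, 0.02, 0.01], "slide": [-1, 5, 36], "jaw": 0}, {"rot": [-0.01, 0.02, 0.02], "slide": [-2, 5, 36], "jaw": 0}, {"rot": [0.0, 0.02, 0.01], "slide": [-3, 4, 36], "jaw": 0}, {"rot": [0.0, 0.0, 0.0], "slide": [0, 0, 28], "jaw": 0}, {"rot": [0.0, 0.0, -0.02], "slide": [0, 9, 0], "jaw": 0}, {"rot": [0.0, 0.0, -0.02], "slide": [0, 9, 0], "jaw": 0}, {"rot": [0.0, 0.0, -0.02], "slide": [-1, 9, 0], "jaw": 0}, {"rot": [0.0, 0.0, -0.02], "slide": [0, 9, 0], "jaw": 0}]
```

Emit:
arm_command --moves '[{"rot":[0,0.02,0.01],"slide":[-1,5,36],"jaw":0},{"rot":[-0.01,0.02,0.02],"slide":[-2,5,36],"jaw":0},{"rot":[0,0.02,0.01],"slide":[-3,4,36],"jaw":0},{"rot":[0,0,0],"slide":[0,0,22],"jaw":0},{"rot":[0,0,0],"slide":[0,0,0],"jaw":0}]'

```text
time_s: 8.18
tcp_pos: [0.5752, -0.2204, 0.0334]
eef_rot: [[-0.99, 0.14, 0.005], [0.14, 0.99, -0.003], [-0.006, -0.002, -1.0]]
force: [-1.3, -0.5, -0.2]
opening: -0.0001
```

```bash
python3 - <<'E'
from h import *
where()
plan([([-.138,-.203,.022],.0,-.2,10,-np.pi)],0)
E
```

```text
t 8.18 st mm [-147.  -235.4   33.4] lean 0.005 yaw -0.281 roll -0.004 stF [-1.4 -0.3 -0.2] open -0.0001 q [ 1.07  1.11 -1.19  1.76  1.15  1.14  0.93]
[{"rot": [0.0, 0.0, -0.02], "slide": [0, 8, 3], "jaw": 0}, {"rot": [0.0, 0.0, -0.02], "slide": [0, 9, 3], "jaw": 0}, {"rot": [0.0, 0.0, -0.02], "slide": [0, 8, 3], "jaw": 0}, {"rot": [0.0, 0.01, -0.02], "slide": [-1, 9, 2], "jaw": 0}]
```

Emit:
arm_command --moves '[{"rot":[0,0,-0.02],"slide":[0,8,4],"jaw":0},{"rot":[0,0,-0.02],"slide":[0,9,4],"jaw":0},{"rot":[0,0,-0.02],"slide":[0,9,3],"jaw":0},{"rot":[0,0.01,-0.02],"slide":[-1,9,2],"jaw":0},{"rot":[0,0,0],"slide":[0,0,0],"jaw":0}]'

```text
time_s: 8.6
tcp_pos: [0.5832, -0.1845, 0.0291]
eef_rot: [[-0.999, 0.053, 0.006], [0.053, 0.999, -0.01], [-0.006, -0.01, -1.0]]
force: [-0.8, -0.3, 0.5]
opening: 0.0004
```

```bash
python3 - <<'E'
from h import *
where();snap('wrist','w7.png')
E
```

```text
t 8.6 st mm [-134.1 -201.    29.1] lean 0.004 yaw -0.194 roll -0.011 stF [-0.8 -0.2  0.5] open 0.0004 q [ 1.02  1.12 -1.19  1.77  1.17  1.14  0.94]
```

View pics/w7.png

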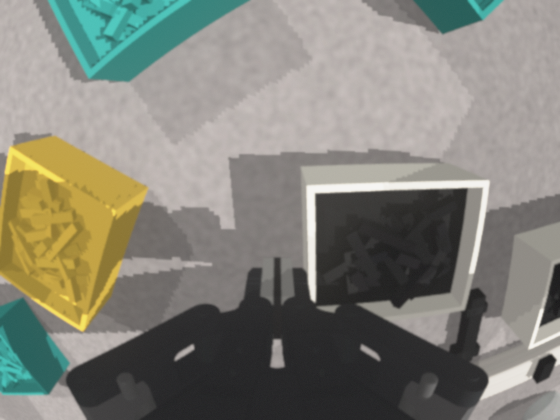

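```bash
python3 - <<'E'
from h import *
s=read_state();w=eyes.snapshot('wrist')
for c in [(303,184),(489,181),(470,318)]: print(c,(w2st(wback(w,s,*c,.04))*1000).round(),(w2st(wback(w,s,*c,.0))*1000).round())
tray(w,s,[(468,308),(312,310),(303,184),(489,181)])
E
```

```text
(303, 184) [-182. -182.   40.] [-171. -181.    0.]
(489, 181) [-168.  -98.   40.] [-154.  -69.    0.]
(470, 318) [ -92. -103.   40.] [-52. -76.   0.]
centre [-142.8 -143.2] yaw -0.209 sides [86. 60. 86. 69.]
```

```bash
python3 - <<'E'
from h import *
s=read_state();w=eyes.snapshot('wrist')
for c in [(90,78),(130,78),(445,32),(480,15)]: print(c,(w2st(wback(w,s,*c,.0))*1000).round(),(w2st(wback(w,s,*c,.04))*1000).round())
plan([([-.145,-.220,.03],0,-.19,40),([-.205,-.205,.075],0.1,-.15,40),([-.208,-.147,.07],.15,-.12,40),([-.208,-.147,.022],.15,-.12,40),([-.185,-.147,.022],.2,-.1,12)],.5)
E
```

```text
(90, 78) [-256. -284.    0.] [-245. -260.   40.]
(130, 78) [-247. -259.    0.] [-239. -241.   40.]
(445, 32) [-241.  -90.    0.] [-235. -114.   40.]
(480, 15) [-252.  -64.    0.] [-242.  -93.   40.]
[{"rot": [-0.01, 0.01, -0.01], "slide": [6, -19, -1], "jaw": 0.5}, {"rot": [0.0, -0.05, -0.02], "slide": [31, 2, -23], "jaw": 0.5}, {"rot": [0.0, -0.05, -0.02], "slide": [30, 2, -24], "jaw": 0.5}, {"rot": [0.0, -0.03, -0.01], "slide": [6, 29, 2], "jaw": 0.5}, {"rot": [-0.01, -0.02, -0.02], "slide": [6, 28, 2], "jaw": 0.5}, {"rot": [0.0, 0.0, 0.0], "slide": [3, 0, 24], "jaw": 0.5}, {"rot": [0.0, 0.0, 0.0], "slide": [4, 0, 23], "jaw": 0.5}, {"rot": [0.0, -0.03, -0.01], "slide": [-11, 1, 2], "jaw": 0.5}, {"rot": [0.0, -0.02, -0.01], "slide": [-12, 2, 2], "jaw": 0.5}]
```

Emit:
arm_command --moves '[{"rot":[0,0.01,-0.01],"slide":[6,-19,-1],"jaw":0},{"rot":[0,-0.05,-0.02],"slide":[31,2,-23],"jaw":0},{"rot":[0,-0.05,-0.02],"slide":[30,2,-24],"jaw":0.2},{"rot":[0,-0.03,-0.01],"slide":[6,29,2],"jaw":0.5},{"rot":[-0.01,-0.02,-0.02],"slide":[6,28,2],"jaw":0.5},{"rot":[0,0,0],"slide":[0,0,0],"jaw":0.5}]'

```text
time_s: 9.25
tcp_pos: [0.4986, -0.1451, 0.0708]
eef_rot: [[-0.988, -0.013, 0.152], [-0.013, 1.0, 0.0], [-0.152, -0.002, -0.988]]
force: [-0.0, 0.1, -0.7]
opening: 0.0425
```

```bash
python3 - <<'E'
from h import *
where();snap('wrist','w8.png')
plan([([-.208,-.147,.022],.15,-.12,40),([-.185,-.147,.022],.2,-.1,12),([-.15,-.147,.022],.35,-.0,12)],.5)
E
```

```text
t 9.25 st mm [-212.3 -150.1   70.8] lean 0.151 yaw -0.128 roll -0.021 stF [ 0.   0.1 -0.7] open 0.0425 q [ 1.19  0.98 -1.31  2.09  1.25  0.98  0.82]
[{"rot": [0.0, 0.0, 0.0], "slide": [2, 3, 24], "jaw": 0.5}, {"rot": [-0.01, 0.0, -0.01], "slide": [3, 3, 25], "jaw": 0.5}, {"rot": [0.0, -0.02, -0.01], "slide": [-11, 1, 2], "jaw": 0.5}, {"rot": [0.0, -0.03, -0.01], "slide": [-12, 2, 1], "jaw": 0.5}, {"rot": [-0.01, -0.05, -0.03], "slide": [-11, 1, 2], "jaw": 0.5}, {"rot": [-0.01, -0.05, -0.03], "slide": [-11, 1, 3], "jaw": 0.5}, {"rot": [-0.01, -0.05, -0.04], "slide": [-11, 0, 4], "jaw": 0.5}]
```

View pics/w8.png

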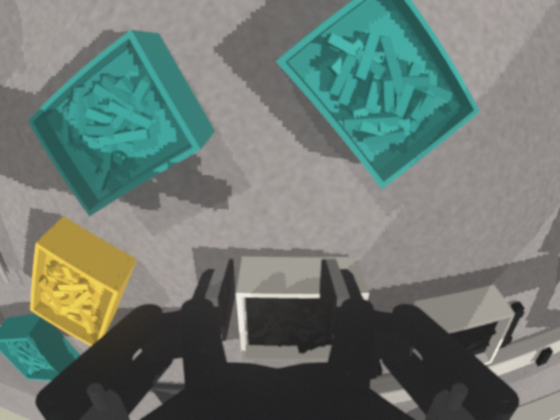

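```bash
python3 - <<'E'
from h import *
w=eyes.snapshot('wrist')
s6=dict(tcp_pos=np.array([0.5639,-0.2407,0.1568]),eef_rot=np.array([[-0.994,0.098,0.056],[0.097,0.995,-0.019],[-0.057,-0.014,-0.998]]))
s3=dict(tcp_pos=np.array([0.4732,-0.0254,0.1312]),eef_rot=np.array([[0.909,0.092,0.407],[0.115,-0.993,-0.031],[0.402,0.075,-0.913]]))
for s,cs in((s6,[(408,320),(518,285)]),(s3,[(86,43),(228,24),(376,30)])):
    for c in cs: print(c,(w2st(wback(w,s,*c,.022))*1000).round())
E
python3 - <<'E'
import cv2
a=cv2.imread('pics/w6.png')[260:350,370:560];cv2.imwrite('pics/c6.png',cv2.resize(a,None,fx=4,fy=4,interpolation=3))
a=cv2.imread('pics/w3.png')[0:110,0:560];cv2.imwrite('pics/c3.png',cv2.resize(a,None,fx=1.4,fy=2.8,interpolation=3))
E
```

```text
(408, 320) [  18. -148.   22.]
(518, 285) [21.  5. 22.]
(86, 43) [  7. 154.  22.]
(228, 24) [ 8.  1. 22.]
(376, 30) [   7. -150.   22.]
```

View pics/c6.png

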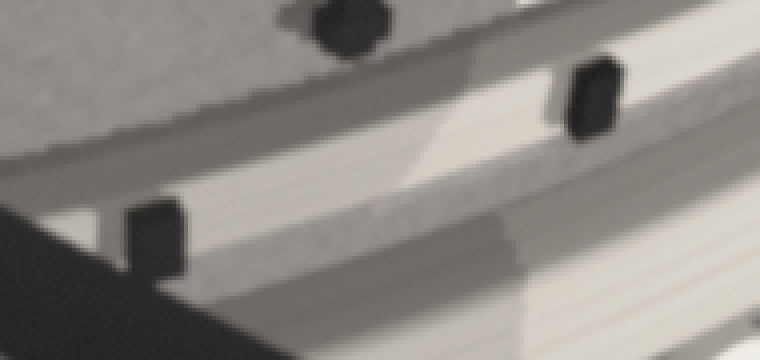

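View pics/c3.png

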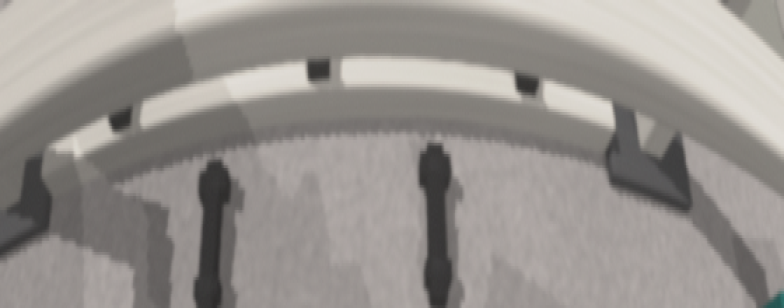

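Tab positions seen from the wrist agree with my station frame to about 3 mm. The right tray is now at y of about -145 with yaw about -0.17. Next is a square push.

Emit:
arm_command --moves '[{"rot":[0,0,0],"slide":[2,4,24],"jaw":0.5},{"rot":[-0.01,0,-0.01],"slide":[3,4,25],"jaw":0.5},{"rot":[0,-0.02,0],"slide":[-11,1,2],"jaw":0.5},{"rot":[0,-0.03,0],"slide":[-12,2,2],"jaw":0.5},{"rot":[0,-0.04,-0.03],"slide":[-11,1,2],"jaw":0.5},{"rot":[-0.01,-0.05,-0.03],"slide":[-11,0,3],"jaw":0.5},{"rot":[-0.01,-0.05,-0.03],"slide":[-11,0,4],"jaw":0.5}]'

```text
time_s: 9.93
tcp_pos: [0.5705, -0.1406, 0.0221]
eef_rot: [[-0.934, -0.104, 0.343], [-0.1, 0.995, 0.03], [-0.344, -0.006, -0.939]]
force: [-0.7, -1.1, -0.7]
opening: 0.0427
```

```bash
python3 - <<'E'
from h import *
where();snap('wrist','w9.png')
plan([([-.12,-.147,.022],.5,0,12)],.5)
E
```

```text
t 9.93 st mm [-140.4 -155.7   22.1] lean 0.351 yaw -0.037 roll -0.019 stF [-0.8 -1.  -0.7] open 0.0427 q [ 1.13  1.08 -1.2   2.07  1.57  0.78  0.73]
[{"rot": [-0.01, -0.07, -0.02], "slide": [-9, 5, 3], "jaw": 0.5}, {"rot": [-0.01, -0.08, -0.01], "slide": [-9, 5, 4], "jaw": 0.5}]
```

View pics/w9.png

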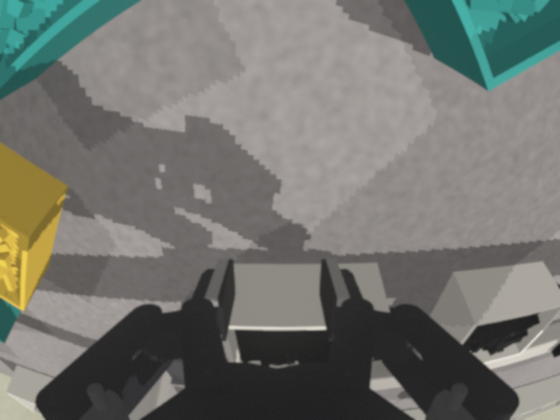

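```bash
python3 - <<'E'
from h import *
s=read_state();w=eyes.snapshot('wrist')
im=w['image'];cv2.imwrite('pics/c9.png',cv2.resize(im[240:370,170:420,::-1],None,fx=3,fy=3,interpolation=3))
for c,z in [((376,263),0),((235,263),0),((320,263),0),((390,300),.04),((240,328),.04),((320,328),.04)]: print(c,(w2st(wback(w,s,*c,z))*1000).round())
plan([([-.15,-.146,.022],.35,0,12)],.5)
E
```

```text
(376, 263) [-126. -101.    0.]
(235, 263) [-129. -181.    0.]
(320, 263) [-128. -134.    0.]
(390, 300) [-145. -107.   40.]
(240, 328) [-126. -175.   40.]
(320, 328) [-125. -137.   40.]
[{"rot": [-0.01, 0.0, -0.02], "slide": [4, 5, -2], "jaw": 0.5}, {"rot": [-0.01, 0.0, -0.02], "slide": [5, 5, -2], "jaw": 0.5}]
```

View pics/c9.png

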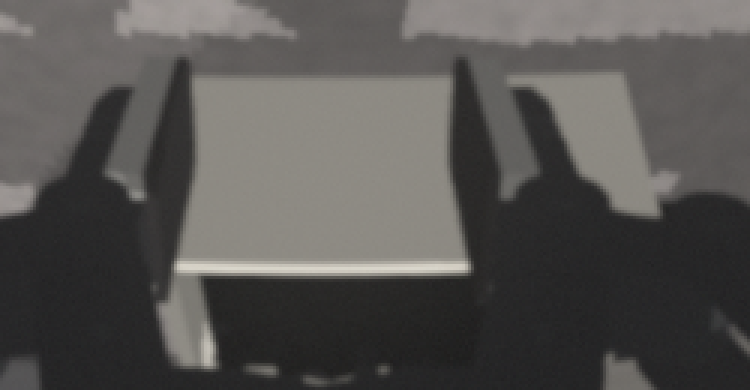

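Emit:
arm_command --moves '[{"rot":[-0.01,0,-0.02],"slide":[6,5,-2],"jaw":0.5},{"rot":[-0.01,0,-0.02],"slide":[3,6,-2],"jaw":0.5},{"rot":[0,0,0],"slide":[0,0,0],"jaw":0.5}]'

```text
time_s: 10.28
tcp_pos: [0.5598, -0.131, 0.024]
eef_rot: [[-0.929, -0.146, 0.339], [-0.137, 0.989, 0.05], [-0.343, 0.0, -0.939]]
force: [-1.2, -0.3, 0.4]
opening: 0.0427
```

```bash
python3 - <<'E'
from h import *
where()
plan([([-.135,-.147,.023],.4,0,12),([-.09,-.150,.023],.62,0,8)],.5)
E
```

```text
t 10.28 st mm [-149.7 -144.7   24. ] lean 0.35 yaw 0.005 roll 0.002 stF [-1.2 -0.1  0.4] open 0.0427 q [ 1.14  1.08 -1.21  2.09  1.56  0.77  0.76]
[{"rot": [0.0, -0.03, 0.0], "slide": [-7, -1, 3], "jaw": 0.5}, {"rot": [0.0, -0.02, 0.0], "slide": [-6, -1, 3], "jaw": 0.5}, {"rot": [0.0, -0.04, 0.0], "slide": [-7, -1, 3], "jaw": 0.5}, {"rot": [0.0, -0.04, 0.0], "slide": [-7, -1, 3], "jaw": 0.5}, {"rot": [0.0, -0.04, 0.0], "slide": [-7, 0, 4], "jaw": 0.5}, {"rot": [0.0, -0.03, 0.0], "slide": [-6, -1, 4], "jaw": 0.5}, {"rot": [0.0, -0.04, 0.0], "slide": [-6, 0, 4], "jaw": 0.5}, {"rot": [0.0, -0.03, 0.0], "slide": [-7, -1, 4], "jaw": 0.5}]
```

Emit:
arm_command --moves '[{"rot":[0,-0.04,0],"slide":[-8,-1,3],"jaw":0.5},{"rot":[0,-0.03,0],"slide":[-7,-1,3],"jaw":0.5},{"rot":[0,-0.04,0],"slide":[-8,-1,3],"jaw":0.5},{"rot":[0,-0.04,0],"slide":[-7,-1,3],"jaw":0.5},{"rot":[0,-0.04,0],"slide":[-7,0,4],"jaw":0.5},{"rot":[0,-0.04,0],"slide":[-7,-1,4],"jaw":0.5}]'

```text
time_s: 10.78
tcp_pos: [0.6085, -0.1286, 0.0273]
eef_rot: [[-0.825, -0.145, 0.546], [-0.123, 0.989, 0.077], [-0.551, -0.004, -0.834]]
force: [-1.5, 0.8, -1.2]
opening: 0.0425
```

```bash
python3 - <<'E'
from h import *
where();snap('wrist','w10.png')
plan([([-.078,-.150,.023],.65,0,8)],.5)
E
```

```text
t 10.78 st mm [-101.2 -149.1   27.3] lean 0.584 yaw 0.005 roll -0.001 stF [-1.4  1.1 -1.2] open 0.0425 q [ 1.17  1.15 -1.2   2.12  1.95  0.67  0.51]
[{"rot": [0.0, -0.02, 0.0], "slide": [-6, 0, 5], "jaw": 0.5}, {"rot": [0.0, -0.02, 0.0], "slide": [-6, 0, 5], "jaw": 0.5}, {"rot": [0.0, -0.02, 0.0], "slide": [-5, -1, 6], "jaw": 0.5}]
```

View pics/w10.png

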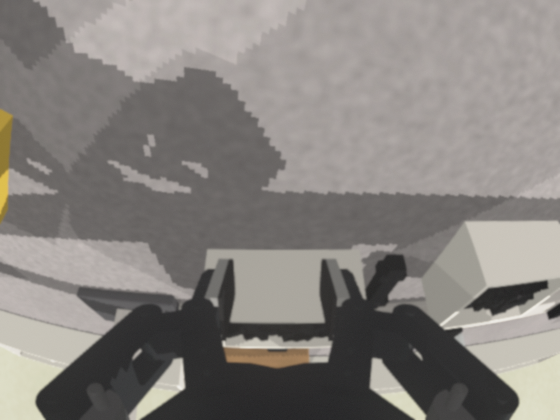

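The right tray is square and centred: its near foot runs from (206,250) to (365,248). I'll continue to the strip.

Emit:
arm_command --moves '[{"rot":[0,-0.03,0],"slide":[-8,1,5],"jaw":0.5},{"rot":[0,-0.02,0],"slide":[-7,1,6],"jaw":0.5},{"rot":[0,0,0],"slide":[-4,0,4],"jaw":0.5}]'

```text
time_s: 11.08
tcp_pos: [0.6284, -0.1242, 0.0245]
eef_rot: [[-0.801, -0.141, 0.582], [-0.117, 0.99, 0.08], [-0.588, -0.004, -0.809]]
force: [-59.3, -13.2, 50.1]
opening: 0.0427
```

```bash
python3 - <<'E'
from h import *
where()
E
```

```text
t 11.08 st mm [ -80.8 -147.6   24.5] lean 0.628 yaw 0.001 roll -0.003 stF [-60.6  -4.7  50.1] open 0.0427 q [ 1.15  1.2  -1.21  2.1   2.04  0.68  0.46]
```

Contact with the strip is firm, so I'll back off now.

Emit:
arm_command --moves '[{"rot":[0,0,0],"slide":[8,0,-6],"jaw":0.5},{"rot":[0,0.02,0],"slide":[20,0,-14],"jaw":0.5},{"rot":[0,0.05,0],"slide":[25,0,-14],"jaw":0.5},{"rot":[0,0.05,0],"slide":[26,0,-12],"jaw":0.5}]'

```text
time_s: 11.42
tcp_pos: [0.5375, -0.1354, 0.0195]
eef_rot: [[-0.867, -0.142, 0.478], [-0.125, 0.99, 0.067], [-0.482, -0.002, -0.876]]
force: [0.2, 0.2, 0.3]
opening: 0.0425
```

```bash
python3 - <<'E'
from h import *
where();a=snap('side','d2.png');snap('wrist','w11.png')
cv2.imwrite('pics/d2c.png',cv2.resize(a['image'][100:350,150:400,::-1],None,fx=2.4,fy=2.4,interpolation=3))
E
```

```text
t 11.42 st mm [-172.4 -146.    19.5] lean 0.503 yaw 0.001 roll -0.001 stF [0.2 0.1 0.3] open 0.0425 q [ 1.24  1.1  -1.2   2.22  1.89  0.67  0.53]
```

View pics/d2c.png

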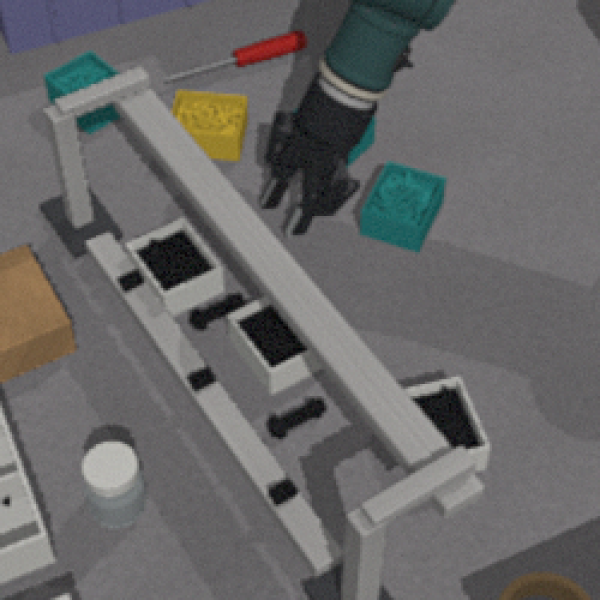

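View pics/w11.png

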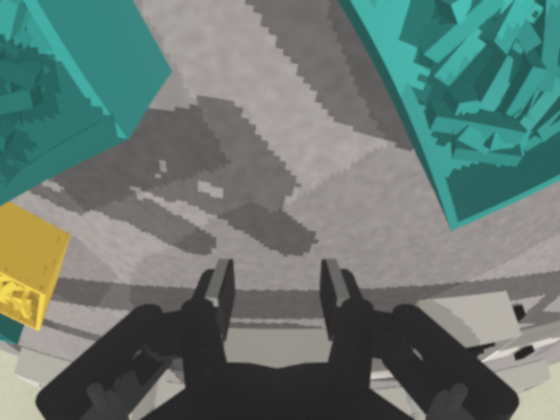

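```bash
cat >> h.py <<'E'
def rims(s):
    z=s['z_map'];K=s['K'];M=np.linalg.inv(s['camera_from_world'])
    v,u=np.mgrid[:420,:560]
    d=np.stack([(u-K[0,2])/K[0,0],-(v-K[1,2])/K[1,1],-np.ones_like(z)],-1)
    P=M[:3,3]+(d*z[...,None])@M[:3,:3].T
    Q=(P-O)@S
    m=(z>0)&(Q[...,2]>.033)&(Q[...,2]<.047)&(Q[...,0]>-.2)&(Q[...,0]<.02)&(abs(Q[...,1])<.24)
    n,l,st,c=cv2.connectedComponentsWithStats(m.astype(np.uint8),connectivity=8)
    for i in range(1,n):
        if st[i,4]>40:
            r=cv2.minAreaRect((Q[l==i][:,:2]*1000).astype(np.float32)); print(st[i,4],np.round(r[0],1),np.round(r[1],1),round(r[2],1),Q[l==i][:,:2].min(0).round(3),Q[l==i][:,:2].max(0).round(3))
E
python3 - <<'E'
from h import *
rims(eyes.snapshot('side'));print();rims(eyes.snapshot('scene'))
plan([([-.17,-.075,.10],.4,0,40),([-.15,-.004,.05],.4,0,40),([-.148,-.004,.024],.4,0,40)],.5)
E
```

```text
48 [-181.7 -171.6] [20.8 26.7] 53.1 [-0.198 -0.185] [-0.167 -0.165]
43 [-179.6 -117.8] [21.9 15.4] 7.3 [-0.191 -0.125] [-0.168 -0.11 ]
521 [ -29.4 -144.4] [85.  89.3] 0.6 [-0.072 -0.189] [ 0.013 -0.1  ]
387 [-66.3  -3.4] [87.1 50.2] 89.4 [-0.091 -0.047] [-0.041  0.04 ]
332 [-157.2  174.7] [87.6 56.4] 74.8 [-0.193  0.126] [-0.141  0.222]

414 [-149.2  171.3] [83.8 77.7] 72.7 [-0.196  0.123] [-0.102  0.221]
475 [-76.7  -3.5] [77.8 83.2] 1.1 [-0.116 -0.046] [-0.039  0.038]
507 [ -35.7 -145.4] [84.2 75.5] 89.6 [-0.073 -0.188] [ 0.002 -0.103]
[{"rot": [0.0, 0.04, 0.0], "slide": [-13, 24, -23], "jaw": 0.5}, {"rot": [0.0, 0.03, 0.0], "slide": [-13, 24, -24], "jaw": 0.5}, {"rot": [0.0, 0.04, 0.0], "slide": [-11, 24, -24], "jaw": 0.5}, {"rot": [0.0, 0.0, 0.0], "slide": [0, 24, 18], "jaw": 0.5}, {"rot": [0.0, 0.0, 0.0], "slide": [0, 23, 18], "jaw": 0.5}, {"rot": [0.0, 0.0, 0.0], "slide": [0, 24, 17], "jaw": 0.5}, {"rot": [0.0, 0.0, 0.0], "slide": [9, 0, 25], "jaw": 0.5}]
```

The right tray sits at x -35.7, y -145 and is square, so it is done. On to the middle tray.

Emit:
arm_command --moves '[{"rot":[0,0.04,0],"slide":[-13,24,-23],"jaw":0.5},{"rot":[0,0.03,0],"slide":[-13,24,-24],"jaw":0.5},{"rot":[0,0.04,0],"slide":[-11,24,-24],"jaw":0.5},{"rot":[0,0,0],"slide":[0,24,18],"jaw":0.5},{"rot":[0,0,0],"slide":[0,23,18],"jaw":0.5},{"rot":[0,0,0],"slide":[0,24,14],"jaw":0.5},{"rot":[0,0,0],"slide":[0,0,0],"jaw":0.5}]'

```text
time_s: 12.2
tcp_pos: [0.5491, 0.0162, 0.0593]
eef_rot: [[-0.913, -0.13, 0.386], [-0.117, 0.991, 0.058], [-0.39, 0.008, -0.921]]
force: [-1.2, -0.5, 0.3]
opening: 0.0427
```

```bash
python3 - <<'E'
from h import *
where()
plan([([-.148,-.004,.024],.4,0,40),([-.125,-.003,.024],.45,0,10),([-.09,-.002,.024],.64,0,8)],.5)
E
```

```text
t 12.2 st mm [-139.6    2.6   59.3] lean 0.401 yaw -0.011 roll 0.003 stF [-1.2 -0.3  0.3] open 0.0427 q [ 0.89  0.97 -1.25  2.19  1.65  0.81  0.32]
[{"rot": [0.0, 0.0, -0.01], "slide": [21, -7, 29], "jaw": 0.5}, {"rot": [0.0, -0.02, 0.0], "slide": [-7, 0, 3], "jaw": 0.5}, {"rot": [0.0, -0.01, 0.0], "slide": [-7, 1, 3], "jaw": 0.5}, {"rot": [0.0, -0.02, 0.0], "slide": [-7, 0, 4], "jaw": 0.5}, {"rot": [0.0, -0.04, 0.0], "slide": [-6, 0, 3], "jaw": 0.5}, {"rot": [0.0, -0.04, 0.0], "slide": [-6, 0, 3], "jaw": 0.5}, {"rot": [0.0, -0.04, 0.0], "slide": [-6, 0, 4], "jaw": 0.5}, {"rot": [0.0, -0.03, 0.0], "slide": [-6, 1, 4], "jaw": 0.5}, {"rot": [0.0, -0.04, 0.0], "slide": [-6, 0, 3], "jaw": 0.5}]
```

Emit:
arm_command --moves '[{"rot":[0,0,-0.01],"slide":[21,-7,29],"jaw":0.5},{"rot":[0,-0.02,0],"slide":[-7,0,3],"jaw":0.5},{"rot":[0,-0.02,0],"slide":[-7,1,3],"jaw":0.5},{"rot":[0,-0.03,0],"slide":[-7,0,4],"jaw":0.5},{"rot":[0,-0.04,0],"slide":[-6,0,3],"jaw":0.5},{"rot":[0,-0.04,0],"slide":[-6,0,3],"jaw":0.5},{"rot":[0,-0.04,0],"slide":[-6,0,4],"jaw":0.5}]'

```text
time_s: 12.78
tcp_pos: [0.5928, 0.0221, 0.0242]
eef_rot: [[-0.816, -0.145, 0.559], [-0.116, 0.989, 0.088], [-0.566, 0.007, -0.824]]
force: [-1.5, -0.6, -0.4]
opening: 0.0427
```

```bash
python3 - <<'E'
from h import *
where();snap('wrist','w12.png')
plan([([-.084,-.001,.024],.64,0,6)],.5)
E
```

```text
t 12.78 st mm [-95.5   2.2  24.2] lean 0.602 yaw 0.005 roll 0.008 stF [-1.6 -0.4 -0.4] open 0.0427 q [ 0.87  1.12 -1.18  2.22  2.14  0.83  0.04]
[{"rot": [0.0, -0.02, 0.0], "slide": [-5, -2, 3], "jaw": 0.5}, {"rot": [0.01, -0.02, 0.0], "slide": [-5, -1, 3], "jaw": 0.5}]
```

View pics/w12.png

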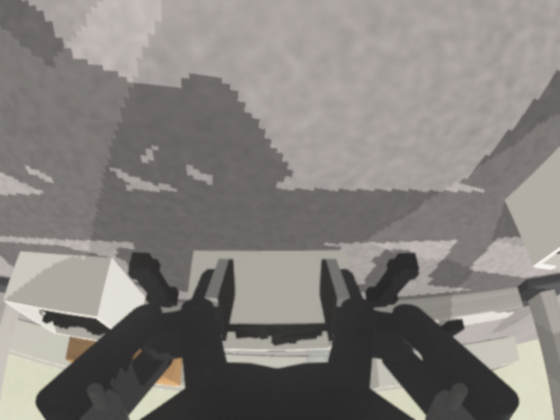

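Emit:
arm_command --moves '[{"rot":[0,-0.02,0],"slide":[-5,-1,3],"jaw":0.5},{"rot":[0,-0.02,0],"slide":[-4,0,2],"jaw":0.5},{"rot":[0,0,0],"slide":[-3,0,2],"jaw":0.5}]'

```text
time_s: 13.08
tcp_pos: [0.6061, 0.0236, 0.0231]
eef_rot: [[-0.796, -0.144, 0.588], [-0.11, 0.989, 0.095], [-0.596, 0.011, -0.803]]
force: [-4.9, -0.8, 3.9]
opening: 0.0427
```

```bash
python3 - <<'E'
from h import *
where()
E
```

```text
t 13.08 st mm [-82.2   1.8  23.1] lean 0.638 yaw 0.004 roll 0.011 stF [-5.  -0.1  3.9] open 0.0427 q [ 0.87  1.15 -1.18  2.21  2.2   0.84  0.02]
```

Emit:
arm_command --moves '[{"rot":[0,0,0],"slide":[-2,0,1],"jaw":0.5}]'

```text
time_s: 13.17
tcp_pos: [0.607, 0.0241, 0.0229]
eef_rot: [[-0.798, -0.144, 0.585], [-0.109, 0.99, 0.095], [-0.593, 0.012, -0.805]]
force: [-18.7, -6.2, 13.8]
opening: 0.0429
```

Emit:
arm_command --moves '[{"rot":[0,0,0],"slide":[10,0,-7],"jaw":0.5},{"rot":[0,0.04,0],"slide":[22,0,-15],"jaw":0.5},{"rot":[0,0.08,0],"slide":[22,0,-22],"jaw":0.5}]'

```text
time_s: 13.42
tcp_pos: [0.5396, 0.0144, 0.0264]
eef_rot: [[-0.866, -0.14, 0.481], [-0.115, 0.99, 0.082], [-0.487, 0.016, -0.873]]
force: [-1.6, -0.6, -0.5]
opening: 0.0425
```

```bash
python3 - <<'E'
from h import *
where()
rims(eyes.snapshot('side'));print();rims(eyes.snapshot('scene'))
E
```

```text
t 13.42 st mm [-149.3    2.    26.4] lean 0.509 yaw -0.0 roll 0.014 stF [-1.7 -0.3 -0.5] open 0.0425 q [ 0.9   1.05 -1.19  2.28  2.    0.8   0.09]
520 [ -30.4 -144.2] [88.1 81.7] 88.9 [-0.071 -0.189] [ 0.011 -0.101]
44 [-154.9  -22.7] [18.8 27.2] 53.8 [-0.171 -0.037] [-0.142 -0.018]
582 [-35.   -2.5] [87.7 72.7] 89.7 [-0.072 -0.046] [0.001 0.041]
42 [-151.6   32.9] [13.2 24.2] 54.6 [-0.165  0.022] [-0.142  0.038]
335 [-157.8  173.5] [90.9 55.4] 76.7 [-0.193  0.125] [-0.14   0.222]

427 [-148.8  171. ] [84.1 78.5] 72.7 [-0.195  0.122] [-0.102  0.222]
526 [ -27.8 -145.2] [94.4 84. ] 0.3 [-0.075 -0.187] [ 0.019 -0.103]
519 [-35.   -3.3] [83.4 76.7] 90.0 [-0.073 -0.045] [0.003 0.038]
```

The middle tray is done, at (-35, -3) and square. Now the left tray at (-150, 168), yaw -0.3. I'll approach parallel to its face and turn as I push.

```bash
python3 - <<'E'
from h import *
plan([([-.19,.09,.1],.3,-.15,40),([-.215,.187,.06],.15,-.3,40)],.5)
E
```

```text
[{"rot": [0.02, 0.07, 0.05], "slide": [1, 30, -27], "jaw": 0.5}, {"rot": [0.03, 0.07, 0.04], "slide": [4, 29, -27], "jaw": 0.5}, {"rot": [0.02, 0.07, 0.05], "slide": [7, 28, -28], "jaw": 0.5}, {"rot": [0.01, 0.05, 0.05], "slide": [17, 31, 9], "jaw": 0.5}, {"rot": [0.01, 0.05, 0.05], "slide": [17, 30, 9], "jaw": 0.5}, {"rot": [0.02, 0.05, 0.04], "slide": [19, 28, 10], "jaw": 0.5}]
```

Emit:
arm_command --moves '[{"rot":[0.02,0.07,0.05],"slide":[1,30,-27],"jaw":0.5},{"rot":[0.03,0.07,0.04],"slide":[4,29,-27],"jaw":0.5},{"rot":[0.02,0.07,0.05],"slide":[7,28,-28],"jaw":0.5},{"rot":[0.01,0.05,0.05],"slide":[17,31,9],"jaw":0.5},{"rot":[0.01,0.05,0.05],"slide":[17,30,9],"jaw":0.5},{"rot":[0.02,0.05,0.04],"slide":[19,28,10],"jaw":0.5},{"rot":[0,0,0],"slide":[0,0,0],"jaw":0.5}]'

```text
time_s: 14.1
tcp_pos: [0.4587, 0.1919, 0.0627]
eef_rot: [[-0.972, 0.174, 0.155], [0.173, 0.985, -0.023], [-0.157, 0.004, -0.988]]
force: [0.5, 0.6, -0.1]
opening: 0.0426
```

```bash
python3 - <<'E'
from h import *
where();snap('wrist','w13.png')
plan([([-.212,.187,.024],.15,-.3,40),([-.195,.182,.024],.18,-.3,10),([-.162,.170,.024],.3,-.22,10)],.5)
E
```

```text
t 14.1 st mm [-204.5  189.2   62.7] lean 0.151 yaw -0.316 roll -0.045 stF [ 0.5  0.5 -0.1] open 0.0426 q [ 0.44  0.96 -1.28  2.13  1.32  1.06 -0.18]
[{"rot": [0.0, 0.01, -0.02], "slide": [14, -2, 37], "jaw": 0.5}, {"rot": [0.0, -0.01, 0.0], "slide": [-9, 0, 1], "jaw": 0.5}, {"rot": [0.0, -0.02, 0.0], "slide": [-8, 0, 2], "jaw": 0.5}, {"rot": [0.0, -0.03, -0.02], "slide": [-9, 0, 2], "jaw": 0.5}, {"rot": [-0.01, -0.03, -0.02], "slide": [-9, -1, 2], "jaw": 0.5}, {"rot": [0.0, -0.03, -0.02], "slide": [-8, -1, 2], "jaw": 0.5}, {"rot": [-0.01, -0.03, -0.01], "slide": [-8, -1, 2], "jaw": 0.5}]
```

View pics/w13.png

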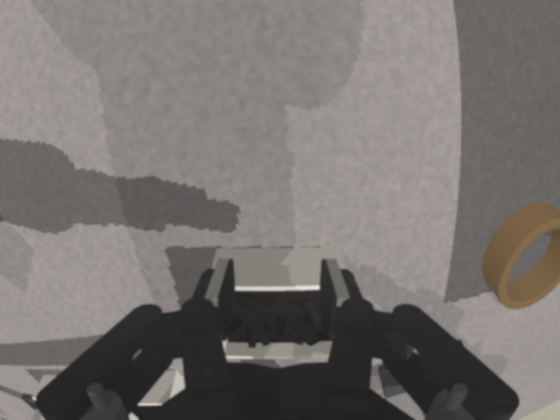

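The fingers are aligned with the left tray's face: its foot runs from (217,248) to (343,248), parallel and centred. I'll retreat slightly, lower, then push.

Emit:
arm_command --moves '[{"rot":[0,0,0],"slide":[14,-2,0],"jaw":0.5},{"rot":[0,0.01,-0.01],"slide":[4,0,36],"jaw":0.5},{"rot":[0,-0.01,0],"slide":[-9,0,1],"jaw":0.5},{"rot":[0,-0.02,0],"slide":[-8,0,2],"jaw":0.5},{"rot":[0,-0.03,-0.01],"slide":[-9,0,2],"jaw":0.5}]'

```text
time_s: 14.57
tcp_pos: [0.4788, 0.1869, 0.0256]
eef_rot: [[-0.965, 0.153, 0.212], [0.151, 0.988, -0.029], [-0.214, 0.004, -0.977]]
force: [-2.2, 0.0, -0.8]
opening: 0.0427
```

```bash
python3 - <<'E'
from h import *
where()
plan([([-.162,.170,.024],.3,-.22,10),([-.127,.157,.024],.45,-.1,10)],.5)
E
```

```text
t 14.57 st mm [-185.3  181.4   25.6] lean 0.208 yaw -0.295 roll -0.059 stF [-2.2  0.3 -0.8] open 0.0427 q [ 0.4   1.   -1.19  2.14  1.47  1.02 -0.24]
[{"rot": [-0.01, -0.03, -0.02], "slide": [-8, -1, 2], "jaw": 0.5}, {"rot": [0.0, -0.03, -0.03], "slide": [-8, -2, 3], "jaw": 0.5}, {"rot": [-0.01, -0.02, -0.02], "slide": [-8, -2, 3], "jaw": 0.5}, {"rot": [-0.01, -0.04, -0.03], "slide": [-9, -1, 3], "jaw": 0.5}, {"rot": [-0.01, -0.04, -0.03], "slide": [-9, -2, 3], "jaw": 0.5}, {"rot": [-0.01, -0.04, -0.03], "slide": [-8, -2, 3], "jaw": 0.5}, {"rot": [-0.01, -0.03, -0.03], "slide": [-9, -1, 4], "jaw": 0.5}]
```

Emit:
arm_command --moves '[{"rot":[-0.01,-0.03,-0.02],"slide":[-8,-1,2],"jaw":0.5},{"rot":[0,-0.03,-0.02],"slide":[-8,-2,3],"jaw":0.5},{"rot":[-0.01,-0.03,-0.02],"slide":[-8,-2,3],"jaw":0.5},{"rot":[-0.01,-0.04,-0.03],"slide":[-8,-1,3],"jaw":0.5}]'

```text
time_s: 14.9
tcp_pos: [0.5175, 0.1749, 0.0289]
eef_rot: [[-0.934, 0.061, 0.351], [0.061, 0.998, -0.012], [-0.351, 0.01, -0.936]]
force: [-2.0, 0.5, -1.5]
opening: 0.0425
```

```bash
python3 - <<'E'
from h import *
where();snap('wrist','w14.png')
plan([([-.127,.157,.024],.45,-.1,10),([-.097,.15,.024],.6,-.0,10)],.5)
E
```

```text
t 14.9 st mm [-148.6  164.1   28.9] lean 0.354 yaw -0.202 roll -0.062 stF [-1.9  0.8 -1.5] open 0.0425 q [ 0.41  0.98 -1.15  2.16  1.66  0.98 -0.25]
[{"rot": [-0.01, -0.03, -0.03], "slide": [-6, -1, 4], "jaw": 0.5}, {"rot": [-0.01, -0.03, -0.03], "slide": [-6, -1, 4], "jaw": 0.5}, {"rot": [-0.01, -0.03, -0.04], "slide": [-6, -1, 5], "jaw": 0.5}, {"rot": [-0.01, -0.04, -0.02], "slide": [-7, -1, 3], "jaw": 0.5}, {"rot": [-0.01, -0.04, -0.02], "slide": [-7, -1, 4], "jaw": 0.5}, {"rot": [-0.02, -0.03, -0.02], "slide": [-7, -1, 4], "jaw": 0.5}, {"rot": [-0.01, -0.04, -0.02], "slide": [-6, -2, 4], "jaw": 0.5}]
```

View pics/w14.png

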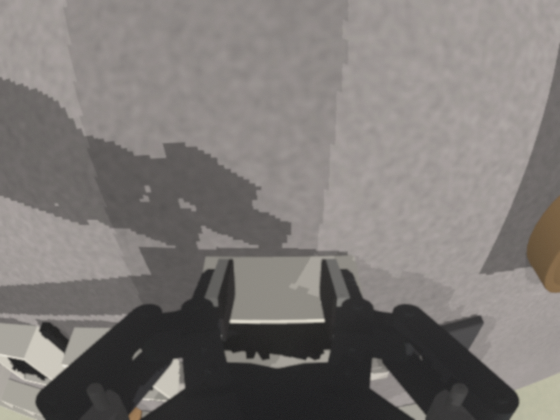

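It is tracking well, with the foot at 203..348 and still centred and parallel.

Emit:
arm_command --moves '[{"rot":[-0.01,-0.03,-0.03],"slide":[-6,-1,4],"jaw":0.5},{"rot":[-0.01,-0.03,-0.03],"slide":[-6,-1,4],"jaw":0.5},{"rot":[-0.01,-0.03,-0.03],"slide":[-6,-1,5],"jaw":0.5},{"rot":[-0.01,-0.04,-0.02],"slide":[-7,-1,3],"jaw":0.5},{"rot":[-0.01,-0.04,-0.02],"slide":[-6,-1,4],"jaw":0.5}]'

```text
time_s: 15.37
tcp_pos: [0.5596, 0.1661, 0.0305]
eef_rot: [[-0.853, -0.075, 0.517], [-0.064, 0.997, 0.038], [-0.518, -0.001, -0.855]]
force: [-2.5, -0.6, -0.5]
opening: 0.0428
```

```bash
python3 - <<'E'
from h import *
where();snap('wrist','w15.png')
plan([([-.092,.15,.024],.62,-.0,8)],.5)
E
```

```text
t 15.37 st mm [-108.2  149.5   30.5] lean 0.544 yaw -0.066 roll -0.035 stF [-2.5 -0.3 -0.5] open 0.0428 q [ 0.44  0.99 -1.1   2.2   1.97  0.94 -0.31]
[{"rot": [-0.01, -0.02, -0.02], "slide": [-4, 1, 4], "jaw": 0.5}, {"rot": [-0.01, -0.03, -0.02], "slide": [-3, 1, 5], "jaw": 0.5}, {"rot": [-0.02, -0.02, -0.01], "slide": [-3, 0, 4], "jaw": 0.5}]
```

View pics/w15.png

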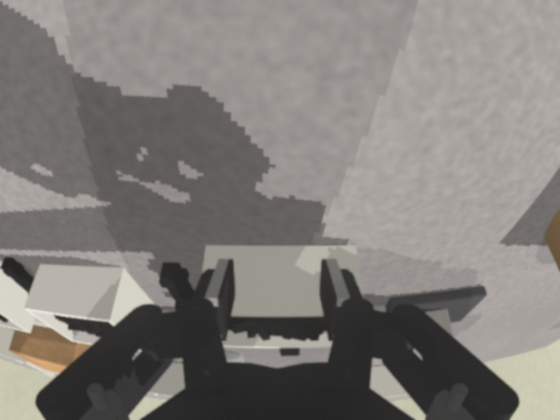

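Emit:
arm_command --moves '[{"rot":[-0.01,-0.02,-0.02],"slide":[1,0,5],"jaw":0.5},{"rot":[-0.01,-0.03,-0.02],"slide":[-4,1,5],"jaw":0.5},{"rot":[-0.02,-0.02,-0.01],"slide":[-5,0,4],"jaw":0.5},{"rot":[0,0,0],"slide":[-5,0,3],"jaw":0.5}]'

```text
time_s: 15.75
tcp_pos: [0.5799, 0.1663, 0.0264]
eef_rot: [[-0.808, -0.135, 0.573], [-0.108, 0.991, 0.081], [-0.579, 0.004, -0.816]]
force: [-2.7, -1.8, -1.4]
opening: 0.0428
```

```bash
python3 - <<'E'
from h import *
where()
plan([([-.082,.15,.024],.64,-.0,5)],.5)
E
```

```text
t 15.75 st mm [-88.  146.8  26.4] lean 0.617 yaw -0.006 roll -0.0 stF [-3.  -1.4 -1.4] open 0.0428 q [ 0.45  1.02 -1.08  2.2   2.12  0.92 -0.32]
[{"rot": [0.0, -0.01, 0.0], "slide": [-2, 2, 3], "jaw": 0.5}, {"rot": [0.0, -0.01, -0.01], "slide": [-1, 1, 2], "jaw": 0.5}]
```

Emit:
arm_command --moves '[{"rot":[0,-0.01,0],"slide":[-3,1,2],"jaw":0.5},{"rot":[0,-0.01,0],"slide":[-3,0,2],"jaw":0.5},{"rot":[0,0,0],"slide":[-1,0,1],"jaw":0.5}]'

```text
time_s: 16.0
tcp_pos: [0.5867, 0.167, 0.0265]
eef_rot: [[-0.801, -0.129, 0.585], [-0.102, 0.992, 0.08], [-0.59, 0.004, -0.807]]
force: [-9.2, -4.1, 5.3]
opening: 0.0429
```

```bash
python3 - <<'E'
from h import *
where()
E
```

```text
t 16.0 st mm [-81.2 146.6  26.5] lean 0.631 yaw -0.011 roll -0.003 stF [-9.7 -2.8  5.3] open 0.0429 q [ 0.45  1.03 -1.07  2.2   2.14  0.93 -0.33]
```

Contact with the strip at about 10 N. One small nudge, then retreat and check.

Emit:
arm_command --moves '[{"rot":[0,0,0],"slide":[-2,0,1],"jaw":0.5}]'

```text
time_s: 16.08
tcp_pos: [0.5867, 0.1671, 0.0264]
eef_rot: [[-0.803, -0.129, 0.582], [-0.103, 0.992, 0.079], [-0.587, 0.003, -0.81]]
force: [-13.3, -5.2, 8.6]
opening: 0.0429
```

Emit:
arm_command --moves '[{"rot":[0,0,0],"slide":[10,0,-7],"jaw":0.5},{"rot":[0,0.04,0],"slide":[22,0,-15],"jaw":0.5},{"rot":[0,0.08,0],"slide":[22,0,-22],"jaw":0.5},{"rot":[0,0.1,0],"slide":[10,0,-35],"jaw":0.5},{"rot":[0,0.1,0],"slide":[20,0,-30],"jaw":0.5},{"rot":[0,0,0],"slide":[0,0,0],"jaw":0.5}]'

```text
time_s: 16.58
tcp_pos: [0.4779, 0.1523, 0.0681]
eef_rot: [[-0.931, -0.121, 0.345], [-0.114, 0.993, 0.04], [-0.348, -0.002, -0.938]]
force: [0.9, 0.6, -0.3]
opening: 0.043
```

```bash
python3 - <<'E'
from h import *
where()
b=snap('side','d3.png');rims(b);print();a=snap('scene','s3.png');rims(a);snap('wrist','w16.png')
cv2.imwrite('pics/d3c.png',cv2.resize(b['image'][100:350,150:400,::-1],None,fx=2.4,fy=2.4,interpolation=3))
for n in ('clip_a','tape','driver'): print(n,[(round(d['p'],2),np.round(d['location'],1).tolist()) for d in nets.spot_point(b,n)][:3])
E
```

```text
t 16.58 st mm [-191.   147.3   68.1] lean 0.355 yaw -0.02 roll -0.009 stF [ 1.   0.5 -0.3] open 0.043 q [ 0.53  0.83 -1.21  2.27  1.57  0.84 -0.04]
527 [ -35.6 -143.9] [91.7 71.5] 89.5 [-0.072 -0.19 ] [ 0.    -0.098]
594 [-26.5  -3. ] [90.4 91. ] 0.1 [-0.072 -0.049] [0.019 0.042]
636 [-34.8 148.4] [86.8 71.8] 89.6 [-0.071  0.105] [0.001 0.192]

528 [ -27.4 -145.2] [91.2 86.4] 2.4 [-0.075 -0.188] [ 0.018 -0.103]
515 [-34.5  -3.2] [83.5 77.6] 90.0 [-0.073 -0.045] [0.004 0.039]
504 [-34.6 147.4] [84.1 76.8] 89.5 [-0.073  0.105] [0.004 0.19 ]
clip_a [(0.61, [273.3, 273.6]), (0.48, [237.4, 230.2])]
tape [(0.94, [373.3, 364.0])]
driver [(0.89, [250.1, 130.3]), (0.27, [250.3, 253.3])]
```

View pics/d3c.png

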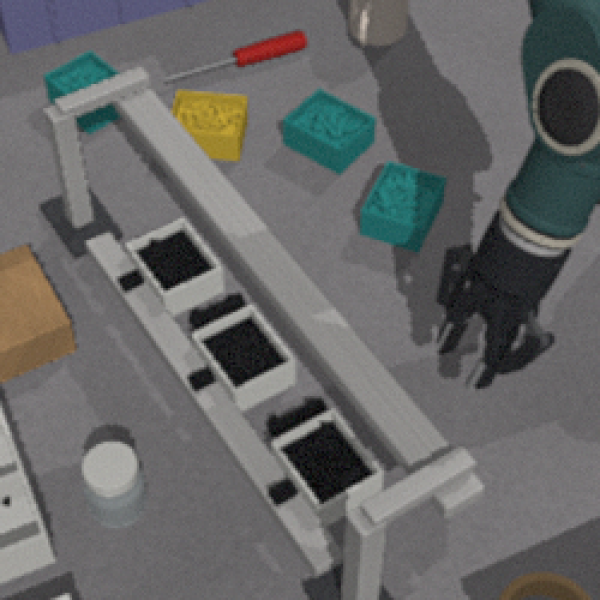

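All three trays read x of about -35 mm, at y = -145, -3 and +148 mm, and all square. The clips, tape and driver are where they were and the gripper is clear, so I'm handing in.

```bash
python3 - <<'E'
from h import *
print(read_state()['force'].round(1),read_state()['qvel'].round(3)); print(order.hand_in())
E
```

```text
[ 0.8 -0.4  0.5] [-0.001  0.004 -0.002  0.003 -0.009 -0.002  0.007]
the job is handed in; nothing more can be done
None
```

All three white trays are pushed up against the stop strip, one at each black tab, and the job is handed in at about 17 s of the 51 s allowed. The hand-in gave no verdict.

**How it was done:** I pushed each tray with the half-open fingers, leaning the tool back to about 36 degrees under the bar. The right tray first got a small sideways push, because it started about 17 mm off its tab.

**Last camera checks**, from the depth images of the scene and side cameras:

| Tray | Centre from the strip (35 mm is touching) | Off its tab along the strip | Angle to the strip |
|---|---|---|---|
| Left (+y) | about 35 mm | −2 mm | under 1 degree |
| Middle | about 35 mm | −3 mm | under 1 degree |
| Right (−y) | about 36 mm | +5 mm | under 1 degree |

The gripper was clear of everything and the arm was at rest.

**What disagreed or was less certain:**
- **Tray fits:** one camera's fit for the middle tray and one for the right tray came out several mm closer to the strip, with too large an outline. I think strip or tab points got mixed in, and the other camera gave a clean fit in both cases.
- **Right tray force:** its final push peaked at about 60 N forward on the fingertips, plus 50 N upward. That is below the 120 N wrist limit, and I backed off at once. The other two pushes peaked at about 19 N and 13 N forward.
- **Bystanders:** the clips, tape and driver show no visible movement. The trays partly hide the clips, so I only checked them roughly.
- **Tab positions:** the wrist camera's readings of the tabs agreed with my station frame to about 5 mm.

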